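# Dry the washed pot risers on the drying beam

### The arm

A 7-joint arm with a two-finger parallel gripper is mounted at the origin on the work surface. World frame = base frame: x ahead of the robot, y to its left, z up, the work surface at z = 0. Lengths are in m, angles in rad, forces in N, time in s.
With the tool pointing down it reaches from about 0.4 to 0.85 m from the base axis. Payload 4.4 kg.
Tool frame: the origin (TCP) lies between the finger pads; the fingertips stand ctrl.tcp_to_tips ahead of it and the grasp point (between the pads) lies 6 mm ahead of it (ctrl.tcp_to_tips is the distance from the TCP to the fingertips, in m); z points along the fingers, y is the line along which they close (so a half turn about z gives the same grasp; the last joint's range is limited). The gripper opens to 94 mm and grips with 3 to 60 N. Pads are 16 mm wide; open, the fingers measure 119 mm over their backs; the gripper's body (75 mm by 177 mm) begins 78 mm behind the grasp point.
Start: joints at [-0.066, 0.628, 0.038, 1.517, -0.027, 0.996, -0.02], TCP at [0.65, 0, 0.209] pointing down, gripper open.
Joint ranges: [-3.06, 3.06], [-0.37, 2.12], [-1.25, 1.32], [0.18, 2.47], [-1.1, 4.24], [0.23, 1.98], [-2.94, 2.94]. Speed limits (rad/s): [2.57, 2.57, 3.14, 3.14, 3.14, 3.14, 3.14].

### API

Orientations are given as a unit quaternion [w, x, y, z].
In Python, from cell import ctrl, optics, job gives the robot as it stands.
- The arm moves only by the tool arm_command, never from a script. Its argument "motion" is a list of rows, each an object of numbers: "grip": the gripper command: -1 is shut, 1 is fully open, values between are in proportion; "dx", "dy", "dz": the shift along the world's x, y, z normalised to -1 to 1, where 1 is 0.5 m; "turn": the turn about the world's z normalised to -1 to 1, where 1 is 360 degrees. In form: [{"grip": .., "dx": .., "dy": .., "dz": .., "turn": ..}, ...]. A call has 1 to 10 rows; each row is the pose to reach, as a shift and turn from the pose commanded when the call began, turning the shorter way round; what a row does not reach only later rows make up. A row lasts 1/10 s, in which the tool goes at most 50 mm and 8.59 degrees, less where a joint would pass 70% of its speed; a pose out of reach is approached as far as the arm can. A call with a number of a shift or a turn outside -1 to 1 is refused whole. A call with a gripper value outside its range is refused whole. The fingers move at their own pace and stop on an object; "force" is the grip in N (left out, the last holds). Time passes only in rows, so rows that repeat a pose let the fingers close. It gives the time, the measured TCP pose, the force, the opening and the grip force at its end, in the units of the state.
- ctrl.sense(): the state, without advancing time (a new reading comes with each control period).
- optics.grab_frame(name): name is "scene" or "side" or "wrist"; returns a dict with "image" (384x512x3 uint8, blue, green, red), "intrinsics" (3x3 intrinsics, pixels), "dist" ([k1, k2, p1, p2, k3] as OpenCV has them; the pictures are not rectified), "world_from_camera" (4x4, takes a point from camera to world coordinates). Camera axes: x right, y up, looking along -z (the intrinsics and any distortion apply to the point x, -y, -z); pixel columns grow to the right and rows downward; lengths in m; the calibration is good to about 2 mm. A picture is of the moment at which its call begins. There is no depth.
- job.sign_off(): hands the job in; it is judged then, once.
The state is a dict: "time": time; "q": joint angles; "joint_vel": joint speeds; "effort": joint torques, N m; "ee_pos": TCP position; "ee_rot": TCP orientation; "contact_force": force on the tool from outside, world axes, zero at the start; "wrist_torque": the same for the moment, N m; "opening": finger opening in m; "gripper_force": force on a finger pad.
Only numpy, scipy, OpenCV 4.12 (cv2) and the standard library are available. Lean on these libraries where they do the work, as an engineer would, in place of code of your own. Each camera call takes 0.05 s, during which the arm holds its last target. There are 200 camera calls.

### The job

The drying fan is on: flip the handle of its grey toggle box over to off first. Then move the two short dry cedar blocks from the narrow dark beam into the open wooden crate, and lay every long square cedar bar from the table flat across the top of the beam, square to it and balanced at its middle, with at least a finger's width of air between neighbouring bars. Once all is in place, flip the handle back to on; leave the scoop and saucer where they are.

Things in the scene. Friction and masses are not known exactly. Their poses are not given: they have to be found in the camera images.
- bar1: Pot riser bar: long, plain pale cedar, square section, 130 x 24 x 24 mm, 50 g, with a thin darker score line round it 45 mm either side of the middle; origin at its very middle (centre of the solid), x along its length, all four long faces alike. One of three to five alike bars lying on the table in front of the beam; some may be absent.
- bar2: Pot riser bar: long, plain pale cedar, square section, 130 x 24 x 24 mm, 50 g, with a thin darker score line round it 45 mm either side of the middle; origin at its very middle (centre of the solid), x along its length, all four long faces alike. One of three to five alike bars lying on the table in front of the beam; some may be absent.
- bar3: Pot riser bar: long, plain pale cedar, square section, 130 x 24 x 24 mm, 50 g, with a thin darker score line round it 45 mm either side of the middle; origin at its very middle (centre of the solid), x along its length, all four long faces alike. One of three to five alike bars lying on the table in front of the beam; some may be absent.
- bar4: Pot riser bar: long, plain pale cedar, square section, 130 x 24 x 24 mm, 50 g, with a thin darker score line round it 45 mm either side of the middle; origin at its very middle (centre of the solid), x along its length, all four long faces alike. One of three to five alike bars lying on the table in front of the beam; some may be absent.
- bar5: Pot riser bar: long, plain pale cedar, square section, 130 x 24 x 24 mm, 50 g, with a thin darker score line round it 45 mm either side of the middle; origin at its very middle (centre of the solid), x along its length, all four long faces alike. One of three to five alike bars lying on the table in front of the beam; some may be absent.
- block1: Short dry cedar block, square section, 70 x 24 x 24 mm, 30 g, no score lines; origin at its very middle (centre of the solid), x along its length, all four long faces alike. One of two, starting crosswise on top of the beam.
- block2: Short dry cedar block, square section, 70 x 24 x 24 mm, 30 g, no score lines; origin at its very middle (centre of the solid), x along its length, all four long faces alike. One of two, starting crosswise on top of the beam.
- crate: Fixed shallow open-topped wooden crate, 130 mm (its x) by 180 mm (its y), 50 mm tall, walls and floor 6 mm thick; origin at the centre of its underside, z up. Left or right of the beam, on the side opposite to the toggle box.
- beam: Fixed drying beam: solid dark wooden board standing on edge, 30 mm thick (its x), 320 mm long (its y), its flat narrow top 80 mm above the table; origin at the centre of its underside on the table, z up. It stands across the table, beyond the bars.
- switch_box: Fixed grey toggle box, 150 mm (its x) by 70 mm (its y), 45 mm tall, left or right of the beam; origin at the centre of its underside, z up. On its top a low white bar across the -x end marks off, a round white lens at the +x end marks on; the handle leans over the end that is selected. Handle pivot: 40 mm above the origin, axis along the box's y.
- toggle (a joint): Angle of the handle: 0 = off (leaning 0.6 rad to the box's -x end), 1.2 = on (leaning 0.6 rad to the box's +x end), stops at both. Over-centre: it is driven away from the middle (0.6) to the nearer stop by the weight of its ball, and needs about 0.7 N at the ball to start it.
- toggle_tip (a point): Centre of the steel ball, 30 mm across, at the end of the toggle handle, 70 mm from the pivot on a 10 mm steel stem: about 98 mm above the table at either stop, 110 mm at mid swing.
- scoop: Stainless steel potting scoop with a round wooden handle, 200 mm long, blade 56 mm wide, 22 mm tall; origin on its underside just behind the blade, x towards the blade. Bystander, at the robot side of the bars.
- saucer: Orange silicone plant saucer, 90 mm across, 20 mm tall; origin at the centre of its underside. Bystander, at the robot side of the bars.

How it is judged:
On the way, in this order (a step that is already met when the one before it is completed fails the run):
1. the fan is switched off (value of joint toggle below 0.2 rad), for 0.2 s.
2. with the fan off, the blocks are in the crate and all bars lie across the beam, spaced (value of joint toggle below 0.2 rad and x of bar1 in the frame of beam between -0.02 and 0.02 m and y of bar1 in the frame of beam between -0.155 and 0.155 m and z of bar1 in the frame of beam between 0.085 and 0.1 m and angle between bar1's own x axis and vertical between 1.45 and 1.7 rad and angle between the x axis of each of bar1, bar2, bar3, bar4, bar5 and the x axis of beam, either way round below 0.26 rad and linear speed of each of bar1, bar2, bar3, bar4, bar5, block1, block2 below 0.02 m/s and x of bar2 in the frame of beam between -0.02 and 0.02 m and y of bar2 in the frame of beam between -0.155 and 0.155 m and z of bar2 in the frame of beam between 0.085 and 0.1 m and angle between bar2's own x axis and vertical between 1.45 and 1.7 rad and x of bar3 in the frame of beam between -0.02 and 0.02 m and y of bar3 in the frame of beam between -0.155 and 0.155 m and z of bar3 in the frame of beam between 0.085 and 0.1 m and angle between bar3's own x axis and vertical between 1.45 and 1.7 rad and x of bar4 in the frame of beam between -0.02 and 0.02 m and y of bar4 in the frame of beam between -0.155 and 0.155 m and z of bar4 in the frame of beam between 0.085 and 0.1 m and angle between bar4's own x axis and vertical between 1.45 and 1.7 rad and x of bar5 in the frame of beam between -0.02 and 0.02 m and y of bar5 in the frame of beam between -0.155 and 0.155 m and z of bar5 in the frame of beam between 0.085 and 0.1 m and angle between bar5's own x axis and vertical between 1.45 and 1.7 rad and distance between each of bar2, bar3, bar4, bar5 and bar1 above 0.034 m and distance between each of bar3, bar4, bar5 and bar2 above 0.034 m and distance between each of bar4, bar5 and bar3 above 0.034 m and distance between bar5 and bar4 above 0.034 m and x of block1 in the frame of crate between -0.06 and 0.06 m and y of block1 in the frame of crate between -0.085 and 0.085 m and z of block1 in the frame of crate between 0.01 and 0.045 m and x of block2 in the frame of crate between -0.06 and 0.06 m and y of block2 in the frame of crate between -0.085 and 0.085 m and z of block2 in the frame of crate between 0.01 and 0.045 m), for 0.3 s.
3. the fan is switched on again (value of joint toggle above 1 rad), for 0.2 s.
At the end, for the whole second after the job is handed in: Handle on (over 1.0 rad); both blocks inside the crate; each bar at rest on the beam (middle 85-100 mm up, level within 0.12 rad), within 20 mm of its centre line and 155 mm of its middle, square within 0.26 rad; middles of any two bars over 34 mm apart (value of joint toggle above 1 rad and x of bar1 in the frame of beam between -0.02 and 0.02 m and y of bar1 in the frame of beam between -0.155 and 0.155 m and z of bar1 in the frame of beam between 0.085 and 0.1 m and angle between bar1's own x axis and vertical between 1.45 and 1.7 rad and angle between the x axis of each of bar1, bar2, bar3, bar4, bar5 and the x axis of beam, either way round below 0.26 rad and linear speed of each of bar1, bar2, bar3, bar4, bar5, block1, block2 below 0.02 m/s and x of bar2 in the frame of beam between -0.02 and 0.02 m and y of bar2 in the frame of beam between -0.155 and 0.155 m and z of bar2 in the frame of beam between 0.085 and 0.1 m and angle between bar2's own x axis and vertical between 1.45 and 1.7 rad and x of bar3 in the frame of beam between -0.02 and 0.02 m and y of bar3 in the frame of beam between -0.155 and 0.155 m and z of bar3 in the frame of beam between 0.085 and 0.1 m and angle between bar3's own x axis and vertical between 1.45 and 1.7 rad and x of bar4 in the frame of beam between -0.02 and 0.02 m and y of bar4 in the frame of beam between -0.155 and 0.155 m and z of bar4 in the frame of beam between 0.085 and 0.1 m and angle between bar4's own x axis and vertical between 1.45 and 1.7 rad and x of bar5 in the frame of beam between -0.02 and 0.02 m and y of bar5 in the frame of beam between -0.155 and 0.155 m and z of bar5 in the frame of beam between 0.085 and 0.1 m and angle between bar5's own x axis and vertical between 1.45 and 1.7 rad and distance between each of bar2, bar3, bar4, bar5 and bar1 above 0.034 m and distance between each of bar3, bar4, bar5 and bar2 above 0.034 m and distance between each of bar4, bar5 and bar3 above 0.034 m and distance between bar5 and bar4 above 0.034 m and x of block1 in the frame of crate between -0.06 and 0.06 m and y of block1 in the frame of crate between -0.085 and 0.085 m and z of block1 in the frame of crate between 0.01 and 0.045 m and x of block2 in the frame of crate between -0.06 and 0.06 m and y of block2 in the frame of crate between -0.085 and 0.085 m and z of block2 in the frame of crate between 0.01 and 0.045 m); the robot touches nothing.
It fails at once if the scoop is shoved (60 mm) or tipped over (distance of scoop from where it was at the start of the episode above 0.06 m or angle between scoop's own z axis and vertical above 0.5 rad).
It fails at once if the saucer is shoved (60 mm) or tipped over (distance of saucer from where it was at the start of the episode above 0.06 m or angle between saucer's own z axis and vertical above 0.5 rad).
Of bar1, bar2, bar3, bar4, bar5 only 3 to 5 are there at a start; the rules pass over those that are not, and their reading is None.
At some moment in a run one of bar1, bar2, bar3, bar4, bar5 may be knocked a few centimetres aside while the robot is not near it.
Once in a run the grip may slacken for a moment while it holds something.
It also fails if it takes over 210 s, if anything falls off the work surface, if the arm or the gripper's body presses on something with over 40 N, if the wrist force passes 120 N, or if a joint passes its speed limit or range.

## Working session

There is one attempt and no reset: what is moved stays moved. The work goes in short steps, Python scripts to look and compute and a tool call to move; the robot and the scene stay as the last step left them, time stands still between calls to the robot, and variables do not carry over. Pictures are saved under pics/ and viewed, at most 14 in all, crops included, and the job is handed in when it is done.

Besides the shell and the picture viewer there is one more tool, called after ">>>" by a JSON object that holds its "op" and its "data". arm_command: Moves the arm, as the interface text tells. Scaled input: -1 to 1 covers 0.5 m each way for a shift and 360 degrees each way for a turn. Its arguments: {"type":"object","properties":{"motion":{"type":"array"},"force":{"type":"number"}},"required":["motion"]}

```bash
ls; mkdir -p pics
cat > h.py <<'E'
import numpy as np, cv2
from cell import ctrl, optics, job
def grab(n, save=None):
    f=optics.grab_frame(n)
    if save: cv2.imwrite('pics/'+save,f['image'])
    return f
def ray(f,uv,z):
    p=cv2.undistortPoints(np.array(uv,float).reshape(-1,1,2),np.array(f['intrinsics'],float),np.array(f['dist'],float)).reshape(-1,2)
    T=np.array(f['world_from_camera']); d=np.c_[p[:,0],-p[:,1],-np.ones(len(p))]@T[:3,:3].T
    o=T[:3,3]; return o+d*((z-o[2])/d[:,2])[:,None]
E
python3 - <<'E'
from h import *
a=grab('scene','s1.png');b=grab('side','d1.png')
for f in(a,b):print(np.round(f['world_from_camera'],3).tolist())
print(ctrl.tcp_to_tips, ctrl.sense())
E
```

```text
pics
[[-0.513, -0.561, 0.65, 1.166], [0.859, -0.331, 0.391, 0.393], [-0.004, 0.758, 0.652, 0.737], [0.0, 0.0, 0.0, 1.0]]
[[-0.948, 0.237, -0.212, 0.229], [-0.317, -0.678, 0.663, 0.85], [0.014, 0.696, 0.718, 1.012], [0.0, 0.0, 0.0, 1.0]]
0.025 {'time': 0.1, 'q': array([-0.06578268,  0.62921478,  0.03844095,  1.51824611, -0.02701047,
        0.99630251, -0.02000957]), 'joint_vel': array([ 0.00101637, -0.00250795, -0.00064909, -0.0019301 , -0.00119561,
       -0.00046166, -0.00039287]), 'effort': array([ 3.91938796e-03, -5.50791907e+01,  1.14763990e+00, -1.87118143e+01,
       -5.21624205e-02,  1.91878073e-02,  1.80005208e-05]), 'ee_pos': array([6.49418636e-01, 2.53952681e-05, 2.08578181e-01]), 'ee_rot': array([-5.83430727e-04,  7.07116796e-01,  7.07096283e-01, -5.85544445e-04]), 'contact_force': array([ 0.29792555, -0.37967413, -0.01936239]), 'wrist_torque': array([-0.00095795, -0.00877188, -0.01012012]), 'gripper_force': 0.0, 'opening': 0.09387985837039423}
```

View pics/s1.png

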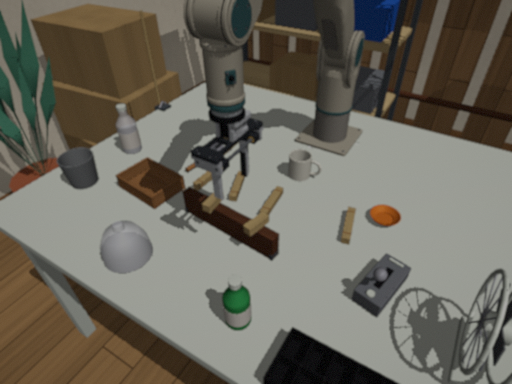

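View pics/d1.png

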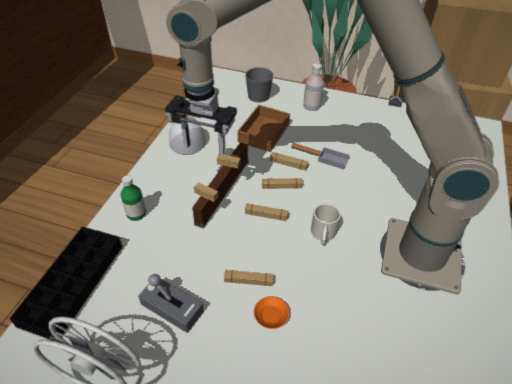

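The side view shows four bars near (290,160), (282,183), (267,212) and (248,278). The blocks are on the beam at (228,160) and (206,191), the crate is at (265,127), the toggle box at (170,300), the saucer at (272,312) and the scoop at (325,155). I'll crop for pixel accuracy.

Run:
```python
from h import *
a=cv2.imread('pics/d1.png');c=a[95:345,110:370]
cv2.imwrite('pics/d1c.png',cv2.resize(c,None,fx=3,fy=2.4*1,interpolation=3) if 0 else cv2.resize(c,(624,600),interpolation=cv2.INTER_CUBIC))
f=grab('side')
hsv=cv2.cvtColor(f['image'],cv2.COLOR_BGR2HSV)
m=cv2.inRange(hsv,(10,60,110),(24,190,255)); m[:95]=0;m[345:]=0;m[:,:110]=0;m[:,370:]=0
n,l,s,ce=cv2.connectedComponentsWithStats(m)
for i in range(1,n):
    if s[i,4]<120: continue
    pts=np.argwhere(l==i)[:,::-1].astype(np.float32)
    for z in (0.014,0.094):
        w=ray(f,pts,z)[:,:2]; r=cv2.minAreaRect((w*1000).astype(np.float32)); print(s[i].tolist(),z,np.round(r[0],0),np.round(r[1],0),round(r[2]),'mean',np.round(w.mean(0)*1000))
```

```text
[110, 95, 63, 101, 3609] 0.014 [1015. -170.] [233. 550.] 21 mean [1035. -219.]
[110, 95, 63, 101, 3609] 0.094 [952. -88.] [215. 506.] 21 mean [ 971. -133.]
[238, 105, 52, 30, 371] 0.014 [ 603. -420.] [192. 132.] 83 mean [ 612. -423.]
[238, 105, 52, 30, 371] 0.094 [ 573. -318.] [176. 121.] 83 mean [ 582. -321.]
[292, 143, 29, 12, 128] 0.014 [ 419. -323.] [ 24. 107.] 84 mean [ 418. -323.]
[292, 143, 29, 12, 128] 0.094 [ 404. -229.] [22. 99.] 84 mean [ 403. -229.]
[271, 152, 37, 18, 331] 0.014 [ 460. -243.] [ 46. 131.] 88 mean [ 457. -243.]
[271, 152, 37, 18, 331] 0.094 [ 441. -155.] [ 43. 120.] 88 mean [ 439. -155.]
[217, 155, 23, 13, 221] 0.014 [ 654. -176.] [79. 54.] 6 mean [ 654. -176.]
[217, 155, 23, 13, 221] 0.094 [620. -94.] [72. 49.] 6 mean [620. -93.]
[262, 178, 41, 11, 383] 0.014 [ 450. -132.] [132.  45.] 23 mean [ 450. -133.]
[262, 178, 41, 11, 383] 0.094 [432. -53.] [121.  41.] 23 mean [432. -54.]
[194, 183, 24, 18, 234] 0.014 [668. -16.] [44. 84.] 76 mean [670. -16.]
[194, 183, 24, 18, 234] 0.094 [633.  53.] [40. 78.] 76 mean [635.  53.]
[245, 204, 43, 17, 446] 0.014 [463.   2.] [130.  42.] 6 mean [462.   2.]
[245, 204, 43, 17, 446] 0.094 [444.  70.] [120.  39.] 6 mean [443.  70.]
[224, 270, 50, 16, 593] 0.014 [436. 240.] [130.  38.] 13 mean [436. 240.]
[224, 270, 50, 16, 593] 0.094 [420. 288.] [120.  35.] 13 mean [420. 289.]
[253, 296, 37, 33, 128] 0.014 [350. 315.] [90. 88.] 19 mean [352. 318.]
[253, 296, 37, 33, 128] 0.094 [340. 358.] [83. 81.] 19 mean [342. 361.]
```

View pics/d1c.png

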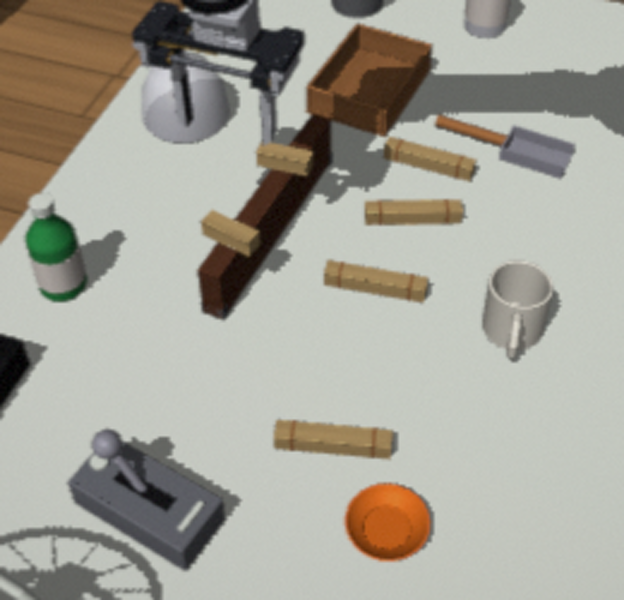

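The crop shows the toggle ball at (107,444), leaning to the lens end, and the off bar at (190,515). The beam's top edges run from about (203,265) and (228,275) to (315,118) and (331,125). The crate rim corners are (365,28), (432,42), (383,115) and (310,88).

Run:
```python
from h import *
f=grab('side')
def P(name,pts,z): print(name,np.round(ray(f,np.array(pts)*[260/624,250/600]+[110,95],z)[:,:2]*1000).tolist())
P('ball',[(107,444)],.098);P('box',[(70,485),(187,550),(223,508),(112,438)],.045);P('offbar',[(190,515)],.045)
P('lens',[(98,462)],.047)
P('beam',[(203,265),(228,275),(315,118),(331,125)],.08)
P('beambase',[(203,302),(222,318),(331,165)],.0)
P('crate',[(365,28),(432,42),(383,115),(310,88)],.05)
P('scoop',[(438,120),(505,140),(575,150),(560,173),(500,152)],.015)
P('mug',[(520,275)],.08)
for uvs,n in (([(386,150),(474,172)],'b1'),([(366,210),(462,210)],'b2'),([(325,274),(428,290)],'b3'),([(276,434),(392,444)],'b4')): P(n,uvs,.014)
```

```text
ball [[630.0, 371.0]]
box [[666.0, 400.0], [523.0, 427.0], [507.0, 373.0], [652.0, 335.0]]
offbar [[536.0, 391.0]]
lens [[651.0, 367.0]]
beam [[646.0, 103.0], [612.0, 108.0], [612.0, -197.0], [586.0, -190.0]]
beambase [[656.0, 96.0], [624.0, 112.0], [588.0, -197.0]]
crate [[624.0, -462.0], [515.0, -461.0], [535.0, -269.0], [654.0, -292.0]]
scoop [[467.0, -326.0], [364.0, -315.0], [265.0, -327.0], [276.0, -272.0], [365.0, -287.0]]
mug [[285.0, -6.0]]
b1 [[520.0, -238.0], [390.0, -235.0]]
b2 [[510.0, -113.0], [388.0, -156.0]]
b3 [[524.0, 13.0], [393.0, -4.0]]
b4 [[497.0, 255.0], [371.0, 225.0]]
```

>>> {"op": "arm_command", "data": {"motion": [{"grip":-1,"dx":0.05,"dy":0.728,"dz":0,"turn":-0.036},{"grip":-1,"dx":0.05,"dy":0.728,"dz":0,"turn":-0.036},{"grip":-1,"dx":0.05,"dy":0.728,"dz":0,"turn":-0.036},{"grip":-1,"dx":0.05,"dy":0.728,"dz":0,"turn":-0.036},{"grip":-1,"dx":0.05,"dy":0.728,"dz":0,"turn":-0.036},{"grip":-1,"dx":0.05,"dy":0.728,"dz":0,"turn":-0.036},{"grip":-1,"dx":0.05,"dy":0.728,"dz":0,"turn":-0.036},{"grip":-1,"dx":0.05,"dy":0.728,"dz":0,"turn":-0.036},{"grip":-1,"dx":0.05,"dy":0.728,"dz":0,"turn":-0.036},{"grip":-1,"dx":0.05,"dy":0.728,"dz":0,"turn":-0.036}], "force": 20}}

```text
time: 1.2
ee_pos: [0.6751, 0.3624, 0.2088]
ee_rot: [0.001, 0.783, 0.623, -0.001]
contact_force: [0.4, 0.3, 0.0]
opening: 0.0174
gripper_force: 0.0
```

Run:
```python
from h import *
f=grab('wrist','w1.png'); T=np.array(f['world_from_camera']);print(np.round(T,3).tolist(),np.round(f['intrinsics'],1).tolist())
print(ctrl.sense()['ee_pos'],ctrl.sense()['time'])
```

```text
[[0.974, 0.219, 0.056, 0.69], [-0.226, 0.944, 0.239, 0.432], [-0.0, -0.246, 0.969, 0.383], [0.0, 0.0, 0.0, 1.0]] [[322.0, 0.0, 252.5], [0.0, 322.0, 189.4], [0.0, 0.0, 1.0]]
[0.67563653 0.36120793 0.20917874] 1.25
```

View pics/w1.png

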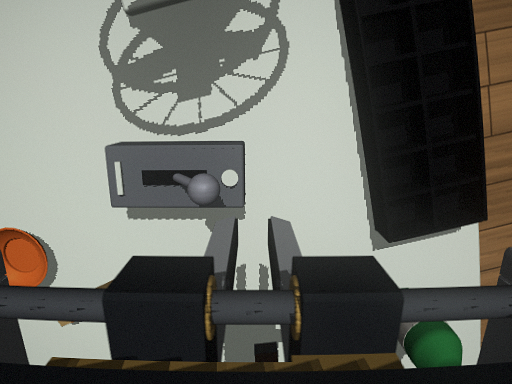

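The wrist view shows the box squarely: ball at (203,188), lens at (230,178), off bar at (118,178). The wheel is beyond it.

Run:
```python
from h import *
f=grab('wrist')
print(np.round(ray(f,[(203,188)],.098)[:,:2]*1000), np.round(ray(f,[(230,178),(118,178),(107,143),(245,142),(245,207),(107,208)],.045)[:,:2]*1000).tolist())
```

```text
[[630. 372.]] [[650.0, 365.0], [531.0, 393.0], [532.0, 432.0], [675.0, 399.0], [658.0, 329.0], [507.0, 363.0]]
```

>>> {"op": "arm_command", "data": {"motion": [{"grip":-1,"dx":0.004,"dy":0,"dz":-0.09,"turn":0},{"grip":-1,"dx":0.004,"dy":0,"dz":-0.188,"turn":0},{"grip":-1,"dx":0.004,"dy":0,"dz":-0.188,"turn":0},{"grip":-1,"dx":-0.03,"dy":0.008,"dz":-0.188,"turn":0},{"grip":-1,"dx":-0.06,"dy":0.015,"dz":-0.188,"turn":0},{"grip":-1,"dx":-0.09,"dy":0.022,"dz":-0.188,"turn":0},{"grip":-1,"dx":-0.12,"dy":0.03,"dz":-0.188,"turn":0},{"grip":-1,"dx":-0.145,"dy":0.034,"dz":-0.188,"turn":0},{"grip":-1,"dx":-0.145,"dy":0.034,"dz":-0.188,"turn":0},{"grip":-1,"dx":0,"dy":0,"dz":-0.1,"turn":0}]}}

```text
time: 2.3
ee_pos: [0.6359, 0.373, 0.1386]
ee_rot: [-0.003, 0.78, 0.625, -0.006]
contact_force: [-0.1, 1.4, -0.8]
opening: 0.0003
gripper_force: 0.0
```

>>> {"op": "arm_command", "data": {"motion": [{"grip":-1,"dx":0.01,"dy":0,"dz":0.1,"turn":0},{"grip":-1,"dx":0.01,"dy":0,"dz":0.1,"turn":0},{"grip":-1,"dx":0.01,"dy":0,"dz":0.1,"turn":0}]}}

```text
time: 2.6
ee_pos: [0.652, 0.3705, 0.1942]
ee_rot: [0.001, 0.783, 0.622, 0.003]
contact_force: [-0.2, -0.2, -0.3]
opening: 0.0004
gripper_force: 0.0
```

Run:
```python
from h import *
f=grab('wrist','w2.png');print(ctrl.sense()['ee_pos'])
```

```text
[0.65029791 0.37044103 0.19215436]
```

View pics/w2.png

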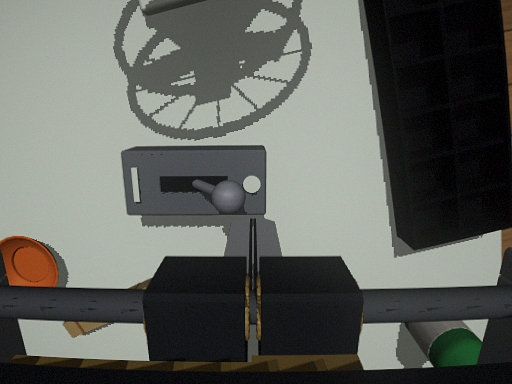

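The ball is still at the on end (228,195). I'll repeat the push and look while it is held there.

>>> {"op": "arm_command", "data": {"motion": [{"grip":-1,"dx":0.054,"dy":-0.012,"dz":0,"turn":0},{"grip":-1,"dx":0.054,"dy":-0.012,"dz":0,"turn":0},{"grip":-1,"dx":0.054,"dy":-0.012,"dz":-0.08,"turn":0},{"grip":-1,"dx":0.054,"dy":-0.012,"dz":-0.154,"turn":0},{"grip":-1,"dx":0.054,"dy":-0.012,"dz":-0.154,"turn":0},{"grip":-1,"dx":0.054,"dy":-0.012,"dz":-0.154,"turn":0}]}}

```text
time: 3.25
ee_pos: [0.6755, 0.3651, 0.1132]
ee_rot: [-0.0, 0.782, 0.623, -0.001]
contact_force: [0.1, 0.7, 0.7]
opening: 0.0004
gripper_force: 0.0
```

>>> {"op": "arm_command", "data": {"motion": [{"grip":-1,"dx":-0.03,"dy":0.007,"dz":0,"turn":0},{"grip":-1,"dx":-0.06,"dy":0.014,"dz":0,"turn":0},{"grip":-1,"dx":-0.09,"dy":0.021,"dz":0,"turn":0},{"grip":-1,"dx":-0.12,"dy":0.028,"dz":0,"turn":0},{"grip":-1,"dx":-0.15,"dy":0.035,"dz":0,"turn":0},{"grip":-1,"dx":-0.15,"dy":0.035,"dz":0,"turn":0},{"grip":-1,"dx":-0.15,"dy":0.035,"dz":0,"turn":0}]}}

```text
time: 3.95
ee_pos: [0.6029, 0.3835, 0.1161]
ee_rot: [0.0, 0.782, 0.623, 0.002]
contact_force: [0.4, 0.6, -0.5]
opening: 0.0007
gripper_force: 0.0
```

Run:
```python
from h import *
f=grab('side');s=ctrl.sense();print(s['ee_pos'],s['contact_force'])
c=f['image'][240:345,100:240];cv2.imwrite('pics/d2.png',cv2.resize(c,None,fx=4,fy=4,interpolation=2))
```

```text
[0.60318687 0.38283347 0.11557867] [0.1733763  0.12749218 0.46035399]
```

View pics/d2.png

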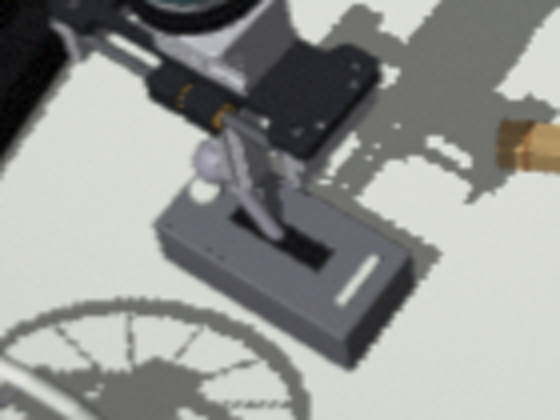

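```bash
cat >> h.py <<'E'
def proj(f,P):
    T=np.linalg.inv(np.array(f['world_from_camera'])); p=np.atleast_2d(P)@T[:3,:3].T+T[:3,3]; p=p*[1,-1,-1]
    return cv2.projectPoints(p.reshape(-1,1,3),np.zeros(3),np.zeros(3),np.array(f['intrinsics'],float),np.array(f['dist'],float))[0].reshape(-1,2)
E
python3 - <<'E'
from h import *
f=grab('side');g=grab('wrist','w3.png');s=ctrl.sense();p=s['ee_pos']
pts=[p-[0,0,.025],p,[.630,.372,.098],[.591,.381,.04]]
print(((proj(f,pts)-[100,240])*4).round().tolist(), proj(g,pts).round().tolist())
E
```

```text
[[253.0, 195.0], [247.0, 173.0], [218.0, 161.0], [282.0, 242.0]] [[254.0, 220.0], [255.0, 234.0], [299.0, 230.0], [240.0, 204.0]]
```

View pics/w3.png

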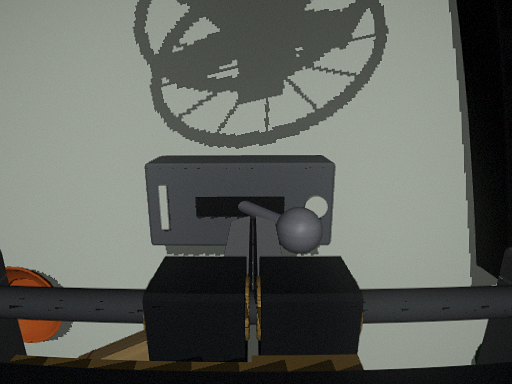

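The ball is at (299,230) with the fingers left of it at (254,220), so they seem to have passed beside it. I'll triangulate the ball.

Run:
```python
from h import *
f=grab('side');g=grab('wrist')
def circ(img,cx,cy,r0,r1):
    c=cv2.resize(img[cy-30:cy+30,cx-30:cx+30],None,fx=4,fy=4,interpolation=2)
    cs=cv2.HoughCircles(cv2.cvtColor(c,cv2.COLOR_BGR2GRAY),cv2.HOUGH_GRADIENT,1,10,param1=80,param2=12,minRadius=r0*4,maxRadius=r1*4)
    return cs[0][:3]/4+[cx-30,cy-30,0] if cs is not None else None
print(circ(f['image'],152,280,4,7),circ(g['image'],299,230,18,27))
from itertools import product
a=ray(f,[(152,280)],.098)[0];oa=np.array(f['world_from_camera'])[:3,3]
b=ray(g,[(299.5,230)],.098)[0];ob=np.array(g['world_from_camera'])[:3,3]
da=a-oa;db=b-ob;A=np.c_[da,-db];t=np.linalg.lstsq(A,ob-oa,rcond=None)[0]
print(oa+t[0]*da,ob+t[1]*db)
for z in(.08,.098,.12):print(z,ray(f,[(152,280)],z),ray(g,[(299.5,230)],z))
i=g['image'][190:290,200:350];cv2.imwrite('pics/w3c.png',cv2.resize(i,None,fx=4,fy=4,interpolation=2))
```

```text
[[154.375      279.375        6.8499999 ]
 [151.875      278.875        6.30000019]
 [141.875      260.875        5.44999981]] [[299.625      229.875       23.54999924]
 [302.625      230.625       26.02499962]
 [300.125      232.625       25.42499924]]
[0.62906361 0.38151956 0.11382762] [0.6283553  0.37899417 0.11482957]
0.08 [[0.64411511 0.36387686 0.08      ]] [[0.63059707 0.36454675 0.08      ]]
0.098 [[0.63610606 0.37326471 0.098     ]] [[0.62943852 0.37201321 0.098     ]]
0.12 [[0.62631722 0.38473874 0.12      ]] [[0.62802251 0.38113888 0.12      ]]
```

View pics/w3c.png

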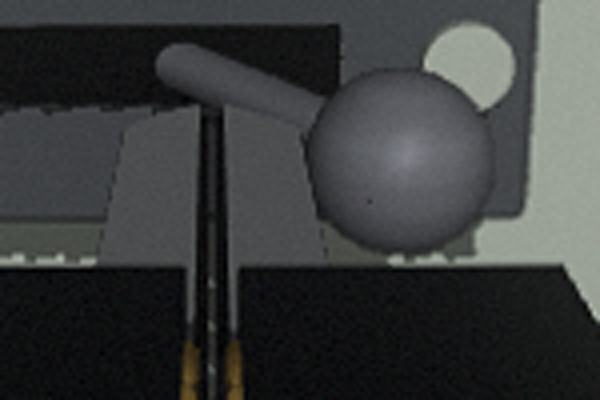

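>>> {"op": "arm_command", "data": {"motion": [{"grip":-1,"dx":0,"dy":0,"dz":0.12,"turn":0},{"grip":-1,"dx":0,"dy":0,"dz":0.12,"turn":0},{"grip":-1,"dx":0.08,"dy":-0.019,"dz":0.12,"turn":0},{"grip":-1,"dx":0.15,"dy":-0.035,"dz":0.12,"turn":0},{"grip":-1,"dx":0.15,"dy":-0.035,"dz":0.06,"turn":0},{"grip":-1,"dx":0.15,"dy":-0.035,"dz":-0.02,"turn":0},{"grip":-1,"dx":0.15,"dy":-0.035,"dz":-0.02,"turn":0},{"grip":-1,"dx":0.12,"dy":-0.028,"dz":-0.02,"turn":0},{"grip":-1,"dx":0.09,"dy":-0.021,"dz":-0.02,"turn":0}]}}

```text
time: 5.1
ee_pos: [0.6497, 0.3714, 0.1061]
ee_rot: [0.002, 0.783, 0.623, 0.003]
contact_force: [8.9, -6.4, 13.5]
opening: 0.0004
gripper_force: 8.2
```

>>> {"op": "arm_command", "data": {"motion": [{"grip":-1,"dx":-0.02,"dy":0.005,"dz":0,"turn":0},{"grip":-1,"dx":-0.02,"dy":0.005,"dz":0,"turn":0}]}}

```text
time: 5.3
ee_pos: [0.6432, 0.3734, 0.1107]
ee_rot: [0.004, 0.783, 0.622, 0.006]
contact_force: [5.9, -3.3, 10.7]
opening: 0.0006
gripper_force: 5.8
```

Run:
```python
from h import *
g=grab('wrist');s=ctrl.sense();print(s['ee_pos'],s['contact_force'],s['gripper_force'])
print(proj(g,[[.630,.372,.098]]))
i=g['image'][140:290,150:400];cv2.imwrite('pics/w4.png',cv2.resize(i,None,fx=3,fy=3,interpolation=2))
```

```text
[0.6435105  0.37322352 0.11054632] [ 5.47343645 -3.65041596 10.53989472] 5.801961421966553
[[234.36767305 232.9849651 ]]
```

View pics/w4.png

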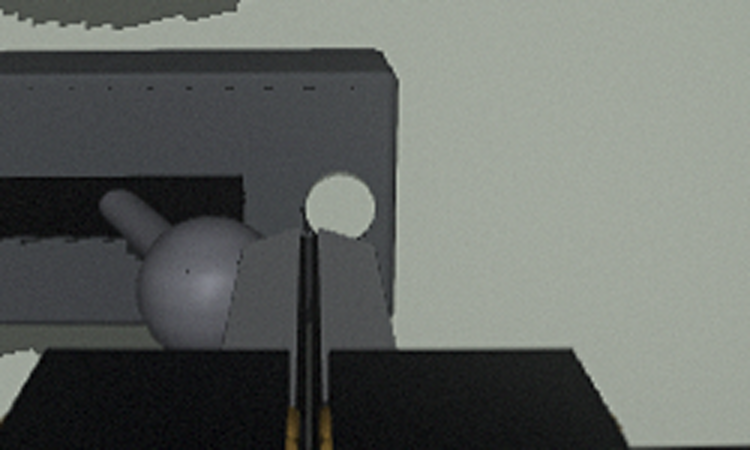

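Contact is steep (fz 10 N upward): friction jams the ball against its stop, and the tip then climbs over it. I'll push lower and lift along with the arc instead.

>>> {"op": "arm_command", "data": {"motion": [{"grip":-1,"dx":0.074,"dy":-0.026,"dz":0.0,"turn":0},{"grip":-1,"dx":0.074,"dy":-0.026,"dz":-0.01,"turn":0},{"grip":-1,"dx":0.05,"dy":-0.02,"dz":-0.01,"turn":0},{"grip":-1,"dx":0.038,"dy":-0.018,"dz":-0.008,"turn":0},{"grip":-1,"dx":0.025,"dy":-0.015,"dz":0.005,"turn":0},{"grip":-1,"dx":0.01,"dy":-0.012,"dz":0.018,"turn":0},{"grip":-1,"dx":-0.005,"dy":-0.009,"dz":0.028,"turn":0},{"grip":-1,"dx":-0.02,"dy":-0.005,"dz":0.036,"turn":0},{"grip":-1,"dx":-0.035,"dy":-0.001,"dz":0.042,"turn":0},{"grip":-1,"dx":-0.05,"dy":0.002,"dz":0.045,"turn":0}]}}

```text
time: 6.35
ee_pos: [0.6106, 0.3762, 0.1268]
ee_rot: [-0.0, 0.782, 0.623, 0.0]
contact_force: [-0.3, 0.4, -0.5]
opening: 0.0008
gripper_force: 0.0
```

>>> {"op": "arm_command", "data": {"motion": [{"grip":-1,"dx":-0.015,"dy":0.003,"dz":0,"turn":0},{"grip":-1,"dx":-0.03,"dy":0.007,"dz":0,"turn":0},{"grip":-1,"dx":-0.03,"dy":0.007,"dz":0,"turn":0}]}}

```text
time: 6.65
ee_pos: [0.5948, 0.38, 0.126]
ee_rot: [-0.001, 0.782, 0.623, -0.001]
contact_force: [-0.0, -0.2, 0.2]
opening: 0.0003
gripper_force: 0.0
```

Run:
```python
from h import *
g=grab('wrist');s=ctrl.sense();print(s['ee_pos'],s['contact_force'],s['gripper_force'])
print(proj(g,[[.630,.372,.098],[.552,.390,.098]]))
i=g['image'][140:290,100:400];cv2.imwrite('pics/w5.png',cv2.resize(i,None,fx=2,fy=2,interpolation=2))
```

```text
[0.59570915 0.37961134 0.12615466] [ 0.59686116 -0.43136167 -0.63577661] 0.0
[[308.99331883 218.09263877]
 [188.89033856 217.84175689]]
```

View pics/w5.png

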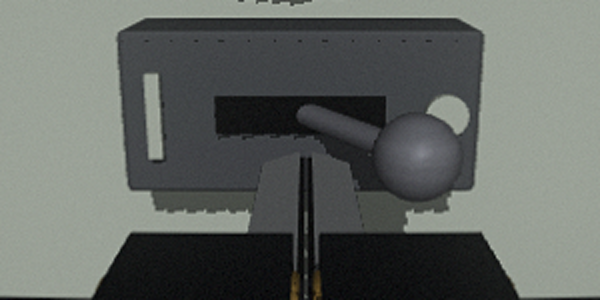

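The handle is still on at (415,155), so pushing doesn't work. I'll turn 90° and grip the ball from both sides along the pivot axis, then carry it over its arc. First, check wheel clearance and the wrist joint.

Run:
```python
from h import *
s=ctrl.sense();print(s['q'].round(2))
f=grab('side')
uv=np.array([(30,585)])*[260/624,250/600]+[110,95]
for z in (.1,.18,.25):print(z,ray(f,uv,z)[0].round(3))
m=cv2.cvtColor(f['image'],cv2.COLOR_BGR2GRAY)
print(m[300:384:6,30:170:8])
```

```text
[-0.66  0.8   0.11  1.42 -0.1   0.93 -0.76]
0.1 [0.626 0.527 0.1  ]
0.18 [0.591 0.556 0.18 ]
0.25 [0.561 0.58  0.25 ]
[[  8  10  22   4  10  13   6  77 211 212 213 214 215 216  85 103 104  74]
 [ 16  21  17   6  16  13   7 198 210 213 213 213 214 215 203  84 104 102]
 [ 18  14   8  22  14   8  77 210 210 212 212 213 213 213 215 214  85 111]
 [ 12  15  10 161 205 160 202 210 210 211 149 108 128 128 117 113 214  83]
 [ 10   4   4  98   3  86 219 207 203 110 210 201 212 208 212 212 131 167]
 [ 16  15  14  80  36 200 201 117 220 156 204 211 210 198 146 213 205 170]
 [201 179  16 118 113 133 150 202 117 129 188 108 114 108 109 163 212 212]
 [200 202 213 178  72 175  73  77 110 190 106 200 108 109 109 108 189 203]
 [198  96 201 201 214 204  80  57 106  93 141 136 180 108 108 107 107 210]
 [198 110 199 201 202 188 219 149  96  82  86  85 107 117 106 108 107 153]
 [196 196 105 199 200  94 201 186 187  79  61  85 104 163 207 204 113 108]
 [195 194 194 128 200 186 164 168  93 208  79  74 104 104 109 107 191 111]
 [192 195 194 193 166 198 116 165 176 109 186 122 116 147 133 206 207 186]
 [193 193 195 197 187 199  95 195 201 202 130 155 201 202 142 205 106 206]]
```

>>> {"op": "arm_command", "data": {"motion": [{"grip":-1,"dx":0,"dy":0,"dz":0.18,"turn":0},{"grip":-1,"dx":0,"dy":0,"dz":0.18,"turn":0},{"grip":0.5,"dx":0.068,"dy":-0.016,"dz":0.18,"turn":0.25},{"grip":0.5,"dx":0.068,"dy":-0.016,"dz":0.18,"turn":0.25},{"grip":0.5,"dx":0.068,"dy":-0.016,"dz":0.18,"turn":0.25},{"grip":0.5,"dx":0.068,"dy":-0.016,"dz":0.18,"turn":0.25},{"grip":0.5,"dx":0.068,"dy":-0.016,"dz":0.18,"turn":0.25},{"grip":0.5,"dx":0.068,"dy":-0.016,"dz":0.18,"turn":0.25},{"grip":0.5,"dx":0.068,"dy":-0.016,"dz":0.18,"turn":0.25},{"grip":0.5,"dx":0.068,"dy":-0.016,"dz":0.18,"turn":0.25}]}}

```text
time: 7.75
ee_pos: [0.6311, 0.3705, 0.216]
ee_rot: [0.0, 0.292, 0.957, -0.0]
contact_force: [-0.4, 1.3, 0.5]
opening: 0.0608
gripper_force: 0.0
```

>>> {"op": "arm_command", "data": {"motion": [{"grip":0.5,"dx":0,"dy":0,"dz":0,"turn":0.06},{"grip":0.5,"dx":0,"dy":0,"dz":0,"turn":0.06},{"grip":0.5,"dx":0,"dy":0,"dz":0,"turn":0.06},{"grip":0.5,"dx":0,"dy":0,"dz":0,"turn":0.06}]}}

```text
time: 8.15
ee_pos: [0.6311, 0.3704, 0.2159]
ee_rot: [-0.0, 0.11, 0.994, -0.0]
contact_force: [-0.1, -0.0, -0.1]
opening: 0.0705
gripper_force: 0.0
```

Run:
```python
from h import *
from scipy.spatial.transform import Rotation as R
g=grab('wrist');s=ctrl.sense();print(s['ee_pos'],s['q'].round(2),s['opening'])
q=s['ee_rot'];print(R.from_quat([*q[1:],q[0]]).as_matrix().round(3)[:,1])
print(proj(g,[[.630,.372,.098]]))
c=cv2.HoughCircles(cv2.cvtColor(g['image'],cv2.COLOR_BGR2GRAY),cv2.HOUGH_GRADIENT,1,15,param1=80,param2=15,minRadius=12,maxRadius=24);print(c)
for x in c[0][:4]:print(ray(g,[x[:2]],.098))
```

```text
[0.6309584  0.37056794 0.21601035] [-0.43  0.77 -0.29  1.23  0.21  1.17  0.63] 0.07075666588588092
[ 0.221  0.975 -0.   ]
[[253.68733085 186.24604828]]
[[[442.5 142.5  23.4]
  [252.5 184.5  15.5]
  [477.5 233.5  20.1]
  [454.5  89.5  21.2]
  [464.5 200.5  17.9]
  [437.5 177.5  15.5]
  [111.5  47.5  13.2]
  [505.5 209.5  12.3]
  [448.5 163.5  13.4]]]
[[0.6277584  0.55237107 0.098     ]]
[[0.62811913 0.37128578 0.098     ]]
[[0.72771395 0.58216645 0.098     ]]
[[0.58225942 0.56819644 0.098     ]]
```

>>> {"op": "arm_command", "data": {"motion": [{"grip":0.5,"dx":-0.004,"dy":0.003,"dz":-0.09,"turn":0},{"grip":0.5,"dx":-0.004,"dy":0.003,"dz":-0.17,"turn":0},{"grip":0.5,"dx":-0.004,"dy":0.003,"dz":-0.226,"turn":0},{"grip":0.5,"dx":-0.004,"dy":0.003,"dz":-0.226,"turn":0},{"grip":-1,"dx":-0.004,"dy":0.003,"dz":-0.226,"turn":0},{"grip":-1,"dx":-0.004,"dy":0.003,"dz":-0.226,"turn":0},{"grip":-1,"dx":-0.004,"dy":0.003,"dz":-0.226,"turn":0},{"grip":-1,"dx":-0.004,"dy":0.003,"dz":-0.226,"turn":0},{"grip":-1,"dx":-0.004,"dy":0.003,"dz":-0.226,"turn":0},{"grip":-1,"dx":-0.004,"dy":0.003,"dz":-0.226,"turn":0}], "force": 10}}

```text
time: 9.2
ee_pos: [0.6285, 0.3721, 0.1039]
ee_rot: [0.0, 0.11, 0.994, -0.0]
contact_force: [-1.4, -1.1, 3.4]
opening: 0.0283
gripper_force: 10.1
```

>>> {"op": "arm_command", "data": {"motion": [{"grip":-1,"dx":-0.018,"dy":0.004,"dz":0.01,"turn":0},{"grip":-1,"dx":-0.037,"dy":0.0085,"dz":0.018,"turn":0},{"grip":-1,"dx":-0.0565,"dy":0.013,"dz":0.023,"turn":0},{"grip":-1,"dx":-0.077,"dy":0.018,"dz":0.0245,"turn":0},{"grip":-1,"dx":-0.097,"dy":0.0225,"dz":0.023,"turn":0},{"grip":-1,"dx":-0.117,"dy":0.027,"dz":0.018,"turn":0},{"grip":-1,"dx":-0.136,"dy":0.031,"dz":0.0105,"turn":0},{"grip":-1,"dx":-0.15,"dy":0.034,"dz":0.003,"turn":0},{"grip":-1,"dx":-0.15,"dy":0.034,"dz":0.003,"turn":0}]}}

```text
time: 10.1
ee_pos: [0.5485, 0.3903, 0.1043]
ee_rot: [-0.003, 0.108, 0.994, -0.001]
contact_force: [-5.6, -2.3, 7.1]
opening: 0.0281
gripper_force: 10.1
```

>>> {"op": "arm_command", "data": {"motion": [{"grip":0.5,"dx":0,"dy":0,"dz":0,"turn":0},{"grip":0.5,"dx":0,"dy":0,"dz":0,"turn":0},{"grip":0.5,"dx":0,"dy":0,"dz":0,"turn":0},{"grip":0.5,"dx":0,"dy":0,"dz":0.1,"turn":0},{"grip":0.5,"dx":0,"dy":0,"dz":0.2,"turn":0},{"grip":0.5,"dx":0,"dy":0,"dz":0.2,"turn":0},{"grip":0.5,"dx":0,"dy":0,"dz":0.2,"turn":0}]}}

```text
time: 10.8
ee_pos: [0.5543, 0.3905, 0.2063]
ee_rot: [0.001, 0.11, 0.994, 0.001]
contact_force: [0.2, 0.3, 0.3]
opening: 0.0702
gripper_force: 0.0
```

Run:
```python
from h import *
g=grab('wrist');s=ctrl.sense();print(s['ee_pos'],s['opening'])
c=cv2.HoughCircles(cv2.cvtColor(g['image'],cv2.COLOR_BGR2GRAY),cv2.HOUGH_GRADIENT,1,15,param1=80,param2=15,minRadius=12,maxRadius=24);
for x in c[0]:print(x,ray(g,[x[:2]],.098))
```

```text
[0.55349522 0.38949926 0.20459342] 0.07039678257215451
[251.5 189.5  14.5] [[0.55387377 0.39015019 0.098     ]]
[433.5 212.5  21.2] [[0.61383829 0.55356537 0.098     ]]
[144.5   4.5  21.2] [[0.38313038 0.33934652 0.098     ]]
[437.5 237.5  14.4] [[0.64055145 0.55572265 0.098     ]]
[315.5 174.5  18.8] [[0.55296825 0.44936449 0.098     ]]
[441.5 181.5  14.1] [[0.58517711 0.56356045 0.098     ]]
```

The ball is now at (0.554, 0.390), so the fan is off. Next, the blocks.

>>> {"op": "arm_command", "data": {"motion": [{"grip":0.5,"dx":0.14,"dy":-0.76,"dz":0.1,"turn":0.02},{"grip":0.5,"dx":0.14,"dy":-0.76,"dz":0.1,"turn":0.02},{"grip":0.5,"dx":0.14,"dy":-0.76,"dz":0.1,"turn":0.02},{"grip":0.5,"dx":0.14,"dy":-0.76,"dz":0.1,"turn":0.02},{"grip":0.5,"dx":0.14,"dy":-0.76,"dz":0.1,"turn":0.02},{"grip":0.5,"dx":0.14,"dy":-0.76,"dz":0.1,"turn":0.02},{"grip":0.5,"dx":0.14,"dy":-0.76,"dz":0.1,"turn":0.02},{"grip":0.5,"dx":0.14,"dy":-0.76,"dz":0.1,"turn":0.02},{"grip":0.5,"dx":0.14,"dy":-0.76,"dz":0.1,"turn":0.02}]}}

```text
time: 11.75
ee_pos: [0.6238, 0.0005, 0.253]
ee_rot: [-0.001, 0.053, 0.999, -0.003]
contact_force: [0.3, -0.2, -1.2]
opening: 0.0704
gripper_force: 0.0
```

```bash
cat >> h.py <<'E'
def wood(f,ztop,zs=None,lo=(10,50,90),hi=(26,200,255),mina=300):
    """top-face rectangles: centre mm, sizes mm, long-axis angle deg"""
    hsv=cv2.cvtColor(f['image'],cv2.COLOR_BGR2HSV); m=cv2.inRange(hsv,lo,hi); out=[]
    n,l,s,_=cv2.connectedComponentsWithStats(m)
    for i in range(1,n):
        if s[i,4]<mina: continue
        w=ray(f,np.argwhere(l==i)[:,::-1].astype(float),ztop)[:,:2]*1000
        (c,d,a)=cv2.minAreaRect(w.astype(np.float32)); 
        if d[0]<d[1]: a+=90; d=d[::-1]
        a=(a+90)%180-90
        print('px',s[i].tolist(),'c',np.round(c,1),'mean',w.mean(0).round(1),'d',np.round(d,0),'a',round(a,1))
def pose():
    from scipy.spatial.transform import Rotation as R
    s=ctrl.sense();q=s['ee_rot'];y=R.from_quat([*q[1:],q[0]]).as_matrix()[:,1]
    print('TCP',(s['ee_pos']*1000).round(1),'ydir',round(np.degrees(np.arctan2(y[1],y[0])),1),'q7',s['q'][6].round(2),'t',s['time'],'open',round(s['opening']*1000,1))
E
python3 - <<'E'
from h import *
pose();g=grab('wrist','w6.png');wood(g,.1)
E
```

```text
TCP [6.238e+02 5.000e-01 2.530e+02] ydir 84.0 q7 1.24 t 11.75 open 70.4
px [99, 0, 64, 88, 1846] c [ 473.8 -102.3] mean [ 475.8 -101.5] d [93. 20.] a 20.7
px [225, 0, 37, 87, 1750] c [488.9   5.5] mean [489.    5.6] d [81. 19.] a 5.8
px [433, 0, 28, 46, 785] c [485.9 204.3] mean [486.6 204. ] d [44. 19.] a 13.4
px [28, 16, 32, 93, 1615] c [ 482.6 -194.8] mean [ 482.1 -194.5] d [89. 20.] a -2.7
px [290, 147, 33, 67, 1474] c [630.9  55.2] mean [630.   55.1] d [70. 24.] a -12.8
px [154, 190, 28, 26, 504] c [637.3 -92.6] mean [638.7 -93.2] d [29. 24.] a 3.5
```

View pics/w6.png

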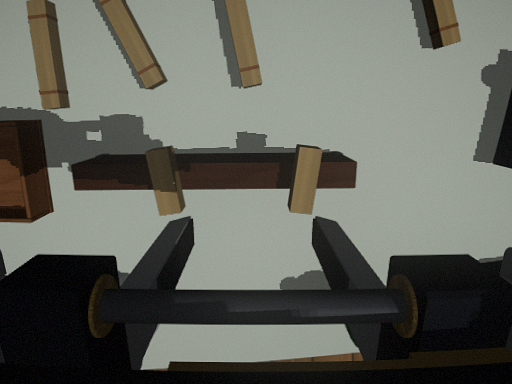

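The wrist view shows the beam top from about (73,165-188) to (356,162-187). Block 1 is at (165,180) in shadow, block 2 at (306,180), with four bars above and the crate at left. Gripping block 2.

>>> {"op": "arm_command", "data": {"motion": [{"grip":0.5,"dx":0.014,"dy":0.109,"dz":-0.05,"turn":-0.019},{"grip":0.5,"dx":0.014,"dy":0.109,"dz":-0.1,"turn":-0.019},{"grip":0.5,"dx":0.014,"dy":0.109,"dz":-0.2,"turn":-0.019},{"grip":0.5,"dx":0.014,"dy":0.109,"dz":-0.288,"turn":-0.019},{"grip":0.5,"dx":0.014,"dy":0.109,"dz":-0.288,"turn":-0.019},{"grip":-1,"dx":0.014,"dy":0.109,"dz":-0.288,"turn":-0.019},{"grip":-1,"dx":0.014,"dy":0.109,"dz":-0.288,"turn":-0.019},{"grip":-1,"dx":0.014,"dy":0.109,"dz":-0.288,"turn":-0.019},{"grip":-1,"dx":0.014,"dy":0.109,"dz":-0.288,"turn":-0.019},{"grip":-1,"dx":0.014,"dy":0.109,"dz":-0.288,"turn":-0.019}], "force": 25}}

```text
time: 12.8
ee_pos: [0.6311, 0.0642, 0.1121]
ee_rot: [0.001, 0.107, 0.994, 0.0]
contact_force: [-0.2, -0.7, 0.2]
opening: 0.034
gripper_force: 0.0
```

Run:
```python
from h import *
pose()
class D(dict):pass
# use w6 frame pose: camera moved, so rebuild from stored offset
g=grab('wrist');T=np.array(g['world_from_camera'])
from scipy.spatial.transform import Rotation as R
s=ctrl.sense();q=s['ee_rot']
E=np.eye(4);E[:3,:3]=R.from_quat([*q[1:],q[0]]).as_matrix();E[:3,3]=s['ee_pos']
C=np.linalg.inv(E)@T
E2=np.eye(4);E2[:3,:3]=R.from_quat([.053,.999,-.003,-.001]).as_matrix();E2[:3,3]=[.6238,.0005,.253]
f=dict(g);f['world_from_camera']=E2@C
print('beam',ray(f,[(73,189),(356,187),(356,162),(73,165)],.08)[:,:2].round(3).tolist())
print('blk1',ray(f,[(146,150),(172,147),(185,210),(160,214)],.104)[:,:2].round(3).tolist())
print('crate edge',ray(f,[(40,121),(33,220)],.05)[:,:2].round(3).tolist())
```

```text
TCP [631.1  64.2 112.1] ydir 77.7 q7 0.99 t 12.8 open 34.0
beam [[0.617, -0.206], [0.649, 0.114], [0.62, 0.114], [0.59, -0.199]]
blk1 [[0.581, -0.104], [0.581, -0.077], [0.648, -0.075], [0.65, -0.102]]
crate edge [[0.536, -0.246], [0.657, -0.289]]
```

>>> {"op": "arm_command", "data": {"motion": [{"grip":-1,"dx":0,"dy":0,"dz":-0.004,"turn":0},{"grip":-1,"dx":0,"dy":0,"dz":-0.004,"turn":0},{"grip":-1,"dx":0,"dy":0,"dz":-0.004,"turn":0}]}}

```text
time: 13.15
ee_pos: [0.6303, 0.0641, 0.1086]
ee_rot: [-0.0, 0.107, 0.994, -0.0]
contact_force: [0.9, -0.6, -0.6]
opening: 0.0058
gripper_force: 0.0
```

>>> {"op": "arm_command", "data": {"motion": [{"grip":0.5,"dx":0,"dy":0,"dz":0.1,"turn":0},{"grip":0.5,"dx":0,"dy":0,"dz":0.2,"turn":0},{"grip":0.5,"dx":0,"dy":-0.08,"dz":0.3,"turn":0},{"grip":0.5,"dx":0,"dy":-0.08,"dz":0.3,"turn":0},{"grip":0.5,"dx":0,"dy":-0.08,"dz":0.3,"turn":0},{"grip":0.5,"dx":0,"dy":-0.08,"dz":0.3,"turn":0}]}}

```text
time: 13.75
ee_pos: [0.6294, 0.0248, 0.2573]
ee_rot: [-0.001, 0.107, 0.994, 0.0]
contact_force: [-0.8, 1.1, 0.5]
opening: 0.0505
gripper_force: 0.0
```

Run:
```python
from h import *
pose();g=grab('wrist','w7.png');wood(g,.104)
```

```text
TCP [629.4  24.8 257.3] ydir 77.8 q7 1.11 t 13.75 open 50.5
px [57, 0, 77, 101, 2057] c [470.3 -97.6] mean [470.3 -97.4] d [104.  20.] a 20.4
px [183, 0, 49, 89, 1827] c [488.   11.3] mean [488.8  11.3] d [86. 20.] a 5.8
px [399, 0, 26, 26, 402] c [497.5 210.4] mean [499.3 209.8] d [25. 19.] a 13.0
px [0, 26, 40, 106, 1707] c [ 476.5 -186.2] mean [ 477.2 -186.2] d [103.  20.] a -3.7
px [268, 141, 25, 66, 1452] c [629.7  54.1] mean [629.2  54.2] d [69. 23.] a -12.8
px [136, 206, 27, 18, 309] c [640.3 -91.4] mean [642.2 -92.2] d [24. 20.] a -87.7
```

View pics/w7.png

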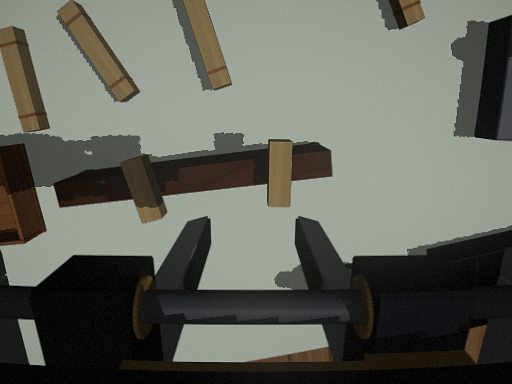

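Block 2 is untouched at (280,172), although the fingers closed at its height. The ball grip's 28.3 mm opening also suggests the tips reach only about as low as the TCP. I'll go down lower in small steps, watching the force.

>>> {"op": "arm_command", "data": {"motion": [{"grip":0.5,"dx":0,"dy":0.061,"dz":-0.1,"turn":0},{"grip":0.5,"dx":0,"dy":0.061,"dz":-0.2,"turn":0},{"grip":0.5,"dx":0,"dy":0.061,"dz":-0.29,"turn":0},{"grip":0.5,"dx":0,"dy":0.061,"dz":-0.312,"turn":0},{"grip":0.5,"dx":0,"dy":0.061,"dz":-0.322,"turn":0},{"grip":0.5,"dx":0,"dy":0.061,"dz":-0.322,"turn":0}]}}

```text
time: 14.4
ee_pos: [0.6309, 0.0552, 0.0981]
ee_rot: [0.0, 0.106, 0.994, 0.0]
contact_force: [0.1, -0.4, 0.4]
opening: 0.0706
gripper_force: 0.0
```

>>> {"op": "arm_command", "data": {"motion": [{"grip":0.5,"dx":0,"dy":0,"dz":-0.008,"turn":0},{"grip":0.5,"dx":0,"dy":0,"dz":-0.008,"turn":0}]}}

```text
time: 14.6
ee_pos: [0.6316, 0.0547, 0.0954]
ee_rot: [0.001, 0.107, 0.994, 0.0]
contact_force: [-0.0, 0.8, -0.6]
opening: 0.0708
gripper_force: 0.0
```

>>> {"op": "arm_command", "data": {"motion": [{"grip":0.5,"dx":0,"dy":0,"dz":-0.008,"turn":0},{"grip":0.5,"dx":0,"dy":0,"dz":-0.008,"turn":0}]}}

```text
time: 14.8
ee_pos: [0.6305, 0.0545, 0.0902]
ee_rot: [0.0, 0.107, 0.994, 0.0]
contact_force: [-0.4, -0.1, 0.6]
opening: 0.0707
gripper_force: 0.0
```

>>> {"op": "arm_command", "data": {"motion": [{"grip":0.5,"dx":0,"dy":0,"dz":-0.006,"turn":0},{"grip":0.5,"dx":0,"dy":0,"dz":-0.006,"turn":0}]}}

```text
time: 15.0
ee_pos: [0.6302, 0.0546, 0.0866]
ee_rot: [-0.0, 0.107, 0.994, -0.0]
contact_force: [-0.2, -0.3, 0.3]
opening: 0.0705
gripper_force: 0.0
```

>>> {"op": "arm_command", "data": {"motion": [{"grip":0.5,"dx":0,"dy":0,"dz":-0.006,"turn":0},{"grip":0.5,"dx":0,"dy":0,"dz":-0.006,"turn":0}]}}

```text
time: 15.2
ee_pos: [0.6307, 0.0548, 0.0843]
ee_rot: [0.0, 0.107, 0.994, 0.0]
contact_force: [-1.3, 0.0, 4.7]
opening: 0.0705
gripper_force: 2.0
```

>>> {"op": "arm_command", "data": {"motion": [{"grip":0.5,"dx":0,"dy":0,"dz":-0.006,"turn":0},{"grip":0.5,"dx":0,"dy":0,"dz":-0.006,"turn":0}]}}

```text
time: 15.4
ee_pos: [0.6308, 0.0547, 0.0841]
ee_rot: [0.001, 0.107, 0.994, -0.0]
contact_force: [-6.8, -0.5, 21.9]
opening: 0.0708
gripper_force: 11.3
```

Contact with the beam top (0.080) comes at TCP z ≈ 0.0845, so the effective tips are only about 4.5 mm below the reported TCP. I'll plan with that offset.

>>> {"op": "arm_command", "data": {"motion": [{"grip":0.5,"dx":0,"dy":0,"dz":0.014,"turn":0},{"grip":-1,"dx":0,"dy":0,"dz":0.014,"turn":0},{"grip":-1,"dx":0,"dy":0,"dz":0.014,"turn":0},{"grip":-1,"dx":0,"dy":0,"dz":0.014,"turn":0},{"grip":-1,"dx":0,"dy":0,"dz":0.014,"turn":0},{"grip":-1,"dx":0,"dy":0,"dz":0.014,"turn":0},{"grip":-1,"dx":0,"dy":0,"dz":0.014,"turn":0},{"grip":-1,"dx":0,"dy":0,"dz":0.1,"turn":0},{"grip":-1,"dx":0,"dy":0,"dz":0.2,"turn":0},{"grip":-1,"dx":0,"dy":0,"dz":0.2,"turn":0}], "force": 25}}

```text
time: 16.4
ee_pos: [0.635, 0.0558, 0.1875]
ee_rot: [0.006, 0.107, 0.994, 0.002]
contact_force: [0.5, -0.5, 0.4]
opening: 0.0239
gripper_force: 25.0
```

>>> {"op": "arm_command", "data": {"motion": [{"grip":-1,"dx":-0.087,"dy":-0.782,"dz":0,"turn":0},{"grip":-1,"dx":-0.087,"dy":-0.782,"dz":0,"turn":0},{"grip":-1,"dx":-0.087,"dy":-0.782,"dz":0,"turn":0},{"grip":-1,"dx":-0.087,"dy":-0.782,"dz":0,"turn":0},{"grip":-1,"dx":-0.087,"dy":-0.782,"dz":0,"turn":0},{"grip":-1,"dx":-0.087,"dy":-0.782,"dz":0,"turn":0},{"grip":-1,"dx":-0.087,"dy":-0.782,"dz":0,"turn":0},{"grip":-1,"dx":-0.087,"dy":-0.782,"dz":0,"turn":0},{"grip":-1,"dx":-0.087,"dy":-0.782,"dz":0,"turn":0},{"grip":-1,"dx":-0.087,"dy":-0.782,"dz":0,"turn":0}]}}

```text
time: 17.4
ee_pos: [0.5859, -0.3374, 0.1797]
ee_rot: [-0.001, 0.108, 0.994, 0.0]
contact_force: [0.5, 1.1, -0.2]
opening: 0.0234
gripper_force: 25.0
```

Run:
```python
from h import *
pose();g=grab('wrist');f=grab('side')
# crate brown masks
for n,c,zz in(('wrist',g,.05),('side',f,.05)):
    h=cv2.cvtColor(c['image'],cv2.COLOR_BGR2HSV)
    m=cv2.inRange(h,(4,90,30),(14,255,200))
    k,l,s,_=cv2.connectedComponentsWithStats(m)
    for i in range(1,k):
        if s[i,4]<400: continue
        p=cv2.convexHull(np.argwhere(l==i)[:,::-1].astype(np.float32)); ap=cv2.approxPolyDP(p,4,True).reshape(-1,2)
        print(n,s[i].tolist(),[(int(u),int(v),*map(int,(ray(c,[(u,v)],zz)[0,:2]*1000))) for u,v in ap])
```

```text
TCP [ 585.9 -337.4  179.7] ydir 77.6 q7 1.65 t 17.4 open 23.4
wrist [223, 0, 22, 63, 919] [(244, 61, 472, -319), (230, 61, 470, -332), (223, 0, 418, -326), (238, 0, 421, -313)]
wrist [114, 118, 195, 139, 15699] [(308, 244, 658, -295), (195, 256, 646, -411), (138, 255, 633, -469), (114, 139, 513, -456), (299, 118, 532, -281)]
wrist [403, 154, 107, 42, 3087] [(509, 180, 637, -80), (404, 195, 628, -191), (403, 165, 598, -189), (498, 154, 607, -91), (508, 166, 622, -81)]
side [0, 0, 208, 162, 12290] [(206, 64, 941, -674), (203, 75, 918, -590), (0, 161, 1327, 107), (1, 0, 2171, -898), (99, 0, 1709, -1075)]
side [231, 105, 59, 53, 1594] [(289, 113, 518, -457), (270, 150, 522, -234), (231, 155, 637, -167), (239, 129, 659, -306), (259, 105, 638, -468)]
side [193, 166, 40, 60, 598] [(231, 167, 616, -112), (202, 223, 612, 133), (196, 224, 626, 142), (193, 207, 661, 86), (223, 166, 642, -108)]
side [254, 296, 36, 33, 783] [(288, 318, 302, 337), (278, 327, 318, 367), (265, 327, 347, 376), (255, 319, 376, 365), (255, 305, 387, 330), (264, 297, 373, 302), (277, 297, 343, 291), (287, 305, 313, 304)]
```

>>> {"op": "arm_command", "data": {"motion": [{"grip":-1,"dx":0,"dy":-0.004,"dz":-0.1,"turn":0},{"grip":-1,"dx":0,"dy":-0.004,"dz":-0.2,"turn":0},{"grip":-1,"dx":0,"dy":-0.004,"dz":-0.28,"turn":0},{"grip":-1,"dx":0,"dy":-0.004,"dz":-0.322,"turn":0},{"grip":-1,"dx":0,"dy":-0.004,"dz":-0.322,"turn":0},{"grip":0,"dx":0,"dy":-0.004,"dz":-0.322,"turn":0},{"grip":0,"dx":0,"dy":-0.004,"dz":-0.322,"turn":0},{"grip":0,"dx":0,"dy":-0.004,"dz":-0.22,"turn":0},{"grip":0,"dx":0,"dy":-0.004,"dz":-0.12,"turn":0},{"grip":0,"dx":0,"dy":-0.004,"dz":0,"turn":0}]}}

```text
time: 18.5
ee_pos: [0.5872, -0.3378, 0.1726]
ee_rot: [0.001, 0.106, 0.994, -0.0]
contact_force: [1.9, -0.1, 0.1]
opening: 0.0468
gripper_force: 0.0
```

>>> {"op": "arm_command", "data": {"motion": [{"grip":0.3,"dx":0.06,"dy":0.49,"dz":0.15,"turn":0.03},{"grip":0.3,"dx":0.06,"dy":0.49,"dz":0.15,"turn":0.03},{"grip":0.3,"dx":0.06,"dy":0.49,"dz":0.15,"turn":0.03},{"grip":0.3,"dx":0.06,"dy":0.49,"dz":0.15,"turn":0.03},{"grip":0.3,"dx":0.06,"dy":0.49,"dz":0.15,"turn":0.03},{"grip":0.3,"dx":0.06,"dy":0.49,"dz":0.15,"turn":0.03},{"grip":0.3,"dx":0.06,"dy":0.49,"dz":0.15,"turn":0.03}]}}

```text
time: 19.2
ee_pos: [0.6178, -0.0904, 0.2468]
ee_rot: [0.002, 0.01, 1.0, 0.0]
contact_force: [-0.1, -0.2, -0.3]
opening: 0.0612
gripper_force: 0.0
```

Run:
```python
from h import *
pose();g=grab('wrist','w8.png');wood(g,.104,lo=(8,40,40))
```

```text
TCP [617.8 -90.4 246.8] ydir 88.8 q7 1.45 t 19.2 open 61.2
px [48, 0, 16, 51, 796] c [ 462.8 -271.9] mean [ 462.3 -271.8] d [45. 15.] a -7.0
px [108, 0, 30, 92, 2419] c [ 485.5 -209.3] mean [ 484.6 -209. ] d [82. 26.] a -2.8
px [193, 0, 51, 82, 1766] c [ 481.4 -118.3] mean [ 482.2 -118. ] d [78. 20.] a 20.3
px [314, 0, 30, 90, 2051] c [489.1 -16.7] mean [488.8 -16.3] d [80. 23.] a 5.7
px [0, 96, 106, 113, 8794] c [ 583.5 -297. ] mean [ 581.8 -296.5] d [118. 111.] a 83.5
px [234, 142, 202, 71, 6138] c [609.9  -4. ] mean [617.3 -20.8] d [204.  72.] a -87.1
px [147, 154, 89, 32, 1675] c [ 603.6 -151.1] mean [ 605.7 -148.8] d [89. 28.] a 84.4
```

>>> {"op": "arm_command", "data": {"motion": [{"grip":0.4,"dx":0,"dy":0,"dz":-0.1,"turn":0.008},{"grip":0.4,"dx":0,"dy":0,"dz":-0.2,"turn":0.008},{"grip":0.4,"dx":0,"dy":0,"dz":-0.24,"turn":0.008},{"grip":0.4,"dx":0,"dy":0,"dz":-0.24,"turn":0.008},{"grip":0.4,"dx":0,"dy":0,"dz":-0.24,"turn":0.008}]}}

```text
time: 19.75
ee_pos: [0.617, -0.0953, 0.125]
ee_rot: [-0.0, -0.011, 1.0, -0.0]
contact_force: [0.1, -1.0, 0.6]
opening: 0.0656
gripper_force: 0.0
```

Run:
```python
from h import *
pose();g=grab('wrist','w9.png')
h=cv2.cvtColor(cv2.imread('pics/w8.png'),cv2.COLOR_BGR2HSV)
print(h[175,220:290:3].tolist()); print(h[205,225:285:3].tolist())
```

```text
TCP [617.  -95.3 125. ] ydir 91.3 q7 1.43 t 19.75 open 65.6
[[9, 115, 60], [13, 99, 59], [14, 87, 38], [18, 64, 40], [13, 83, 37], [16, 78, 36], [20, 111, 138], [18, 111, 135], [19, 111, 138], [19, 108, 139], [19, 110, 134], [20, 110, 130], [20, 111, 131], [21, 111, 131], [13, 121, 59], [13, 113, 63], [11, 110, 65], [13, 123, 62], [11, 116, 64], [11, 113, 61], [11, 111, 62], [11, 99, 62], [12, 112, 64], [7, 106, 60]]
[[51, 19, 177], [46, 16, 176], [48, 19, 179], [46, 16, 176], [49, 16, 177], [19, 113, 140], [19, 106, 139], [19, 105, 138], [19, 106, 142], [18, 107, 134], [20, 103, 129], [19, 107, 131], [19, 110, 130], [51, 14, 178], [53, 17, 178], [51, 14, 177], [52, 16, 177], [48, 17, 177], [48, 17, 175], [48, 14, 176]]
```

View pics/w9.png

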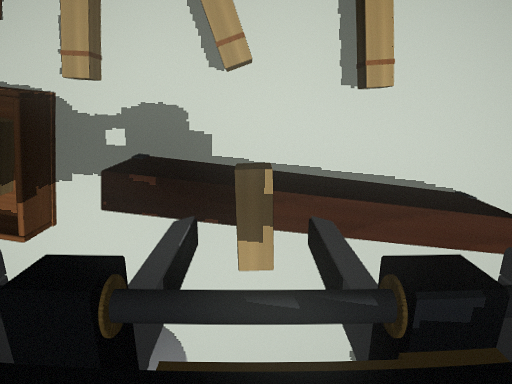

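Block 1 is at (254,217), centred between the fingers and aligned. That was my second-to-last picture, so I'll rely on numbers from here.

>>> {"op": "arm_command", "data": {"motion": [{"grip":0.4,"dx":0,"dy":0,"dz":-0.06,"turn":0},{"grip":0.4,"dx":0,"dy":0,"dz":-0.073,"turn":0},{"grip":0.4,"dx":0,"dy":0,"dz":-0.073,"turn":0},{"grip":-1,"dx":0,"dy":0,"dz":-0.073,"turn":0},{"grip":-1,"dx":0,"dy":0,"dz":-0.073,"turn":0},{"grip":-1,"dx":0,"dy":0,"dz":-0.073,"turn":0},{"grip":-1,"dx":0,"dy":0,"dz":-0.073,"turn":0},{"grip":-1,"dx":0,"dy":0,"dz":-0.073,"turn":0},{"grip":-1,"dx":0,"dy":0,"dz":0.02,"turn":0},{"grip":-1,"dx":0,"dy":0,"dz":0.1,"turn":0}]}}

```text
time: 20.8
ee_pos: [0.6163, -0.0931, 0.1753]
ee_rot: [-0.001, -0.013, 1.0, 0.0]
contact_force: [1.5, -0.5, -0.6]
opening: 0.0133
gripper_force: 0.0
```

>>> {"op": "arm_command", "data": {"motion": [{"grip":-1,"dx":-0.076,"dy":-0.628,"dz":0.02,"turn":-0.025},{"grip":-1,"dx":-0.076,"dy":-0.628,"dz":0.02,"turn":-0.025},{"grip":-1,"dx":-0.076,"dy":-0.628,"dz":0.02,"turn":-0.025},{"grip":-1,"dx":-0.076,"dy":-0.628,"dz":0.02,"turn":-0.025},{"grip":-1,"dx":-0.076,"dy":-0.628,"dz":0.02,"turn":-0.025},{"grip":-1,"dx":-0.076,"dy":-0.628,"dz":0.02,"turn":-0.025},{"grip":-1,"dx":-0.076,"dy":-0.628,"dz":0.02,"turn":-0.025},{"grip":-1,"dx":-0.076,"dy":-0.628,"dz":0.02,"turn":-0.025},{"grip":-1,"dx":-0.076,"dy":-0.628,"dz":0.02,"turn":-0.025},{"grip":-1,"dx":-0.076,"dy":-0.628,"dz":0.02,"turn":-0.025}]}}

```text
time: 21.8
ee_pos: [0.5803, -0.4037, 0.1849]
ee_rot: [0.0, 0.064, 0.998, 0.001]
contact_force: [-0.6, -0.7, 0.6]
opening: 0.0004
gripper_force: 0.0
```

The fingers hadn't finished closing before the lift. I'll go back and re-measure.

>>> {"op": "arm_command", "data": {"motion": [{"grip":-0.1,"dx":0.076,"dy":0.628,"dz":0.1,"turn":0.025},{"grip":-0.1,"dx":0.076,"dy":0.628,"dz":0.1,"turn":0.025},{"grip":-0.1,"dx":0.076,"dy":0.628,"dz":0.1,"turn":0.025},{"grip":-0.1,"dx":0.076,"dy":0.628,"dz":0.1,"turn":0.025},{"grip":-0.1,"dx":0.076,"dy":0.628,"dz":0.1,"turn":0.025},{"grip":-0.1,"dx":0.076,"dy":0.628,"dz":0.1,"turn":0.025},{"grip":-0.1,"dx":0.076,"dy":0.628,"dz":0.1,"turn":0.025},{"grip":-0.1,"dx":0.076,"dy":0.628,"dz":0.1,"turn":0.025},{"grip":-0.1,"dx":0.076,"dy":0.628,"dz":0.1,"turn":0.025},{"grip":-0.1,"dx":0.076,"dy":0.628,"dz":0.1,"turn":0.025}]}}

```text
time: 22.8
ee_pos: [0.6164, -0.0949, 0.2345]
ee_rot: [-0.0, -0.012, 1.0, -0.001]
contact_force: [0.2, -0.3, 0.7]
opening: 0.042
gripper_force: 0.0
```

Run:
```python
from h import *
pose();g=grab('wrist','w10.png');wood(g,.104,lo=(15,60,95),hi=(26,220,255))
```

```text
TCP [616.4 -94.9 234.5] ydir 91.3 q7 1.48 t 22.8 open 42.0
px [114, 0, 22, 68, 1404] c [ 480.3 -212.4] mean [ 479.8 -211.9] d [58. 20.] a -2.5
px [205, 0, 42, 65, 1319] c [ 475.4 -121.5] mean [ 475.8 -121.7] d [57. 19.] a 19.9
px [331, 0, 23, 76, 1526] c [479.9 -17.7] mean [479.1 -17.7] d [64. 19.] a 5.8
px [228, 58, 24, 23, 348] c [ 509.6 -108.8] mean [ 509.6 -108.8] d [18. 15.] a -69.6
px [114, 69, 22, 18, 331] c [ 518.6 -214.2] mean [ 518.5 -213.9] d [20. 14.] a 85.9
px [334, 77, 20, 17, 324] c [520.9 -13.3] mean [520.8 -13.3] d [18. 14.] a -85.8
px [242, 148, 26, 70, 1654] c [615.4 -92.7] mean [614.8 -92.9] d [69. 23.] a -0.2
px [44, 150, 19, 24, 321] c [ 598.1 -291.5] mean [ 599. -292.] d [21. 19.] a -13.8
```

>>> {"op": "arm_command", "data": {"motion": [{"grip":-0.1,"dx":-0.002,"dy":0.004,"dz":-0.1,"turn":-0.004},{"grip":-0.1,"dx":-0.002,"dy":0.004,"dz":-0.2,"turn":-0.004},{"grip":-0.1,"dx":-0.002,"dy":0.004,"dz":-0.27,"turn":-0.004},{"grip":-0.1,"dx":-0.002,"dy":0.004,"dz":-0.29,"turn":-0.004},{"grip":-0.1,"dx":-0.002,"dy":0.004,"dz":-0.29,"turn":-0.004},{"grip":-1,"dx":-0.002,"dy":0.004,"dz":-0.29,"turn":-0.004},{"grip":-1,"dx":-0.002,"dy":0.004,"dz":-0.29,"turn":-0.004},{"grip":-1,"dx":-0.002,"dy":0.004,"dz":-0.29,"turn":-0.004},{"grip":-1,"dx":-0.002,"dy":0.004,"dz":-0.29,"turn":-0.004},{"grip":-1,"dx":-0.002,"dy":0.004,"dz":-0.29,"turn":-0.004}]}}

```text
time: 23.85
ee_pos: [0.6174, -0.0916, 0.0918]
ee_rot: [0.002, 0.0, 1.0, -0.0]
contact_force: [-0.4, -0.0, 7.0]
opening: 0.024
gripper_force: 25.0
```

>>> {"op": "arm_command", "data": {"motion": [{"grip":-1,"dx":0,"dy":0,"dz":0,"turn":0},{"grip":-1,"dx":0,"dy":0,"dz":0,"turn":0}]}}

```text
time: 24.05
ee_pos: [0.6174, -0.0916, 0.0918]
ee_rot: [0.002, 0.0, 1.0, -0.0]
contact_force: [-0.4, -0.5, 6.7]
opening: 0.024
gripper_force: 25.0
```

>>> {"op": "arm_command", "data": {"motion": [{"grip":-1,"dx":0,"dy":0,"dz":0.08,"turn":0},{"grip":-1,"dx":0,"dy":0,"dz":0.16,"turn":0},{"grip":-1,"dx":-0.076,"dy":-0.636,"dz":0.16,"turn":-0.02},{"grip":-1,"dx":-0.076,"dy":-0.636,"dz":0.16,"turn":-0.02},{"grip":-1,"dx":-0.076,"dy":-0.636,"dz":0.16,"turn":-0.02},{"grip":-1,"dx":-0.076,"dy":-0.636,"dz":0.16,"turn":-0.02},{"grip":-1,"dx":-0.076,"dy":-0.636,"dz":0.16,"turn":-0.02},{"grip":-1,"dx":-0.076,"dy":-0.636,"dz":0.16,"turn":-0.02},{"grip":-1,"dx":-0.076,"dy":-0.636,"dz":0.16,"turn":-0.02},{"grip":-1,"dx":-0.076,"dy":-0.636,"dz":0.16,"turn":-0.02}]}}

```text
time: 25.05
ee_pos: [0.5755, -0.4147, 0.1696]
ee_rot: [-0.0, 0.066, 0.998, -0.001]
contact_force: [-0.7, 1.0, -1.5]
opening: 0.0235
gripper_force: 25.0
```

>>> {"op": "arm_command", "data": {"motion": [{"grip":-1,"dx":0,"dy":0,"dz":-0.1,"turn":0},{"grip":-1,"dx":0,"dy":0,"dz":-0.2,"turn":0},{"grip":-1,"dx":0,"dy":0,"dz":-0.285,"turn":0},{"grip":-1,"dx":0,"dy":0,"dz":-0.285,"turn":0},{"grip":-1,"dx":0,"dy":0,"dz":-0.285,"turn":0}]}}

```text
time: 25.55
ee_pos: [0.5789, -0.4075, 0.0281]
ee_rot: [0.0, 0.062, 0.998, 0.001]
contact_force: [0.4, -0.8, 0.3]
opening: 0.0237
gripper_force: 25.0
```

>>> {"op": "arm_command", "data": {"motion": [{"grip":-1,"dx":0,"dy":0,"dz":-0.014,"turn":0},{"grip":0,"dx":0,"dy":0,"dz":-0.014,"turn":0},{"grip":0,"dx":0,"dy":0,"dz":-0.014,"turn":0},{"grip":0,"dx":0,"dy":0,"dz":-0.014,"turn":0},{"grip":0,"dx":0,"dy":0,"dz":0.08,"turn":0},{"grip":0,"dx":0,"dy":0,"dz":0.18,"turn":0},{"grip":0,"dx":0,"dy":0,"dz":0.28,"turn":0},{"grip":0,"dx":0,"dy":0,"dz":0.36,"turn":0}]}}

```text
time: 26.35
ee_pos: [0.5786, -0.4097, 0.2114]
ee_rot: [0.002, 0.063, 0.998, -0.001]
contact_force: [1.7, -0.4, -0.5]
opening: 0.0471
gripper_force: 0.0
```

>>> {"op": "arm_command", "data": {"motion": [{"grip":0,"dx":-0.2,"dy":0.34,"dz":0.1,"turn":0.02},{"grip":0,"dx":-0.2,"dy":0.34,"dz":0.1,"turn":0.02},{"grip":0,"dx":-0.2,"dy":0.34,"dz":0.1,"turn":0.02},{"grip":0,"dx":-0.2,"dy":0.34,"dz":0.1,"turn":0.02},{"grip":0,"dx":-0.2,"dy":0.34,"dz":0.1,"turn":0.02},{"grip":0,"dx":-0.2,"dy":0.34,"dz":0.1,"turn":0.02},{"grip":0,"dx":-0.2,"dy":0.34,"dz":0.1,"turn":0.02}]}}

```text
time: 27.05
ee_pos: [0.4785, -0.2407, 0.2576]
ee_rot: [0.001, 0.001, 1.0, -0.001]
contact_force: [-0.4, 0.8, -0.4]
opening: 0.047
gripper_force: 0.0
```

Run:
```python
from h import *
pose();g=grab('wrist','w11.png');wood(g,.024,lo=(15,60,95),hi=(26,220,255));print('side');f=grab('side','d3.png');wood(f,.012,lo=(10,60,110),hi=(24,190,255),mina=120)
```

```text
TCP [ 478.5 -240.7  257.6] ydir 89.9 q7 1.76 t 27.05 open 47.0
px [241, 96, 22, 87, 1548] c [ 445.7 -242. ] mean [ 445.  -241.9] d [108.  24.] a -3.2
px [319, 107, 37, 70, 1249] c [ 448.4 -132. ] mean [ 447.4 -132.4] d [87. 23.] a 20.6
px [430, 118, 19, 67, 1111] c [459.4   2.5] mean [458.3   2.2] d [86. 23.] a 5.8
px [121, 215, 18, 41, 677] c [ 575.3 -410.2] mean [ 574.6 -410.3] d [61. 23.] a -7.3
side
px [494, 0, 18, 13, 213] c [ -303.4 -1849.3] mean [ -305.2 -1843. ] d [176.  87.] a 86.4
px [397, 12, 42, 95, 1057] c [   81.8 -1167.7] mean [   77.5 -1017.6] d [875. 153.] a -89.0
px [498, 65, 14, 31, 206] c [ -271.7 -1047.8] mean [-272.1 -998.4] d [274.  50.] a 86.4
px [0, 66, 207, 164, 11748] c [1086.4 -214.6] mean [1074.3 -101.3] d [921. 294.] a 89.7
px [238, 116, 45, 25, 533] c [ 606.9 -395.2] mean [ 595.8 -389.6] d [131. 130.] a 83.4
px [503, 133, 9, 24, 156] c [-254.5 -587.5] mean [-255.4 -589.5] d [128.  27.] a 87.0
px [292, 143, 29, 12, 124] c [ 420.1 -326.1] mean [ 418.6 -326. ] d [106.  22.] a -7.0
px [270, 152, 38, 18, 345] c [ 460.9 -244.9] mean [ 460.  -245.1] d [132.  46.] a -2.6
px [262, 178, 41, 11, 379] c [ 450.  -133.9] mean [ 450.  -134.9] d [132.  45.] a 22.9
px [245, 204, 43, 17, 441] c [463.1   0.5] mean [4.624e+02 3.000e-01] d [131.  42.] a 5.6
px [0, 209, 77, 48, 1961] c [1089.5  299.3] mean [1066.1  296. ] d [265.  97.] a -0.2
px [0, 244, 52, 44, 1324] c [1042.3  404.7] mean [1025.7  404. ] d [172.  91.] a -0.0
px [224, 270, 50, 16, 590] c [436.6 238.3] mean [436.6 238.4] d [131.  38.] a 13.0
px [0, 283, 25, 39, 550] c [983.6 489.8] mean [990.9 495.1] d [116.  57.] a -49.6
px [253, 296, 37, 33, 127] c [350.3 314. ] mean [351.9 316.9] d [90. 88.] a 18.9
```

```bash
python3 - <<'E'
import re
s=open('h.py').read()
s=s.replace("m=cv2.inRange(hsv,lo,hi); out=[]","m=cv2.morphologyEx(cv2.inRange(hsv,lo,hi),cv2.MORPH_CLOSE,np.ones((7,7)))").replace("lo=(10,50,90),hi=(26,200,255)","lo=(15,60,95),hi=(26,220,255)")
open('h.py','w').write(s)
E
python3 - <<'E'
from h import *
pose();wood(grab('wrist'),.024)
E
```

```text
TCP [ 478.3 -240.7  256.8] ydir 89.9 q7 1.76 t 27.15 open 47.0
px [314, 91, 47, 101, 1852] c [ 448.1 -131.9] mean [ 446.1 -132.8] d [129.  24.] a 20.7
px [240, 96, 23, 103, 1890] c [ 456.1 -242.3] mean [ 453.8 -242.3] d [130.  24.] a -3.0
px [429, 101, 20, 99, 1657] c [459.2   2.5] mean [456.9   2.1] d [128.  23.] a 5.8
px [120, 215, 18, 41, 666] c [ 574.6 -410.3] mean [ 574.  -410.1] d [60. 24.] a -6.6
```

>>> {"op": "arm_command", "data": {"motion": [{"grip":0,"dx":-0.044,"dy":-0.003,"dz":-0.1,"turn":-0.008},{"grip":0,"dx":-0.044,"dy":-0.003,"dz":-0.2,"turn":-0.008},{"grip":0,"dx":-0.044,"dy":-0.003,"dz":-0.3,"turn":-0.008},{"grip":0,"dx":-0.044,"dy":-0.003,"dz":-0.4,"turn":-0.008},{"grip":0,"dx":-0.044,"dy":-0.003,"dz":-0.46,"turn":-0.008},{"grip":0,"dx":-0.044,"dy":-0.003,"dz":-0.46,"turn":-0.008}]}}

```text
time: 27.8
ee_pos: [0.4527, -0.2398, 0.0227]
ee_rot: [-0.004, 0.025, 1.0, 0.002]
contact_force: [-0.3, 0.5, 1.2]
opening: 0.0469
gripper_force: 0.0
```

>>> {"op": "arm_command", "data": {"motion": [{"grip":0,"dx":0.004,"dy":-0.003,"dz":-0.02,"turn":0},{"grip":0,"dx":0.004,"dy":-0.003,"dz":-0.022,"turn":0},{"grip":-1,"dx":0.004,"dy":-0.003,"dz":-0.022,"turn":0},{"grip":-1,"dx":0.004,"dy":-0.003,"dz":-0.022,"turn":0},{"grip":-1,"dx":0.004,"dy":-0.003,"dz":-0.022,"turn":0},{"grip":-1,"dx":0.004,"dy":-0.003,"dz":-0.022,"turn":0},{"grip":-1,"dx":0.004,"dy":-0.003,"dz":-0.022,"turn":0},{"grip":-1,"dx":0.004,"dy":-0.003,"dz":-0.022,"turn":0}]}}

```text
time: 28.6
ee_pos: [0.4585, -0.2427, 0.0173]
ee_rot: [0.001, 0.025, 1.0, -0.0]
contact_force: [-0.6, 0.1, 6.9]
opening: 0.0239
gripper_force: 25.0
```

>>> {"op": "arm_command", "data": {"motion": [{"grip":-1,"dx":0,"dy":0,"dz":0.08,"turn":0},{"grip":-1,"dx":0,"dy":0,"dz":0.17,"turn":0},{"grip":-1,"dx":0,"dy":0,"dz":0.27,"turn":0},{"grip":-1,"dx":0.08,"dy":0.05,"dz":0.29,"turn":-0.008},{"grip":-1,"dx":0.16,"dy":0.1,"dz":0.29,"turn":-0.008},{"grip":-1,"dx":0.24,"dy":0.15,"dz":0.29,"turn":-0.008},{"grip":-1,"dx":0.305,"dy":0.188,"dz":0.29,"turn":-0.008},{"grip":-1,"dx":0.305,"dy":0.188,"dz":0.29,"turn":-0.008},{"grip":-1,"dx":0.305,"dy":0.188,"dz":0.29,"turn":-0.008}]}}

```text
time: 29.5
ee_pos: [0.6101, -0.1476, 0.1608]
ee_rot: [-0.001, 0.049, 0.999, 0.0]
contact_force: [-0.4, -0.4, -1.4]
opening: 0.0237
gripper_force: 25.0
```

Run:
```python
from h import *
pose();g=grab('wrist','w12.png');wood(g,.024)
h=cv2.cvtColor(g['image'],cv2.COLOR_BGR2HSV);
m=cv2.inRange(h,(0,60,20),(14,255,120));k,l,s,_=cv2.connectedComponentsWithStats(m)
for i in range(1,k):
    if s[i,4]>500:
        ap=cv2.approxPolyDP(cv2.convexHull(np.argwhere(l==i)[:,::-1].astype(np.float32)),4,True).reshape(-1,2)
        print(s[i].tolist(),[(int(u),int(v),*map(int,(ray(g,[(u,v)],.08)[0,:2]*1000))) for u,v in ap])
```

```text
TCP [ 610.1 -147.6  160.8] ydir 84.3 q7 1.41 t 29.5 open 23.7
px [235, 0, 59, 79, 2119] c [ 473.5 -122.2] mean [ 475.4 -122.1] d [76. 24.] a 20.6
px [387, 0, 33, 81, 1956] c [487.9   5.2] mean [488.   5.] d [72. 24.] a 5.8
px [230, 119, 46, 44, 1628] c [ 568.3 -142.9] mean [ 564.2 -142.3] d [44. 41.] a 84.3
px [53, 190, 38, 27, 620] c [ 612.8 -335.1] mean [ 613.7 -339. ] d [43. 27.] a 87.8
px [233, 276, 40, 14, 526] c [ 719.8 -158.1] mean [ 720.1 -159.1] d [43. 16.] a 84.3
px [234, 325, 38, 9, 340] c [ 779.1 -164.1] mean [ 779.1 -164.1] d [42. 11.] a 84.3
[0, 118, 127, 134, 9364] [(126, 235, 631, -258), (109, 251, 645, -276), (0, 249, 634, -379), (0, 119, 522, -345), (117, 118, 534, -246)]
[274, 169, 238, 45, 8079] [(511, 211, 644, 77), (275, 213, 624, -129), (275, 179, 595, -127), (286, 172, 590, -118), (509, 169, 606, 71)]
[183, 173, 48, 41, 1257] [(230, 213, 620, -167), (185, 213, 617, -204), (184, 180, 588, -201), (230, 174, 587, -163)]
```

>>> {"op": "arm_command", "data": {"motion": [{"grip":-1,"dx":0,"dy":0,"dz":-0.06,"turn":0},{"grip":-1,"dx":0,"dy":0,"dz":-0.11,"turn":0},{"grip":-1,"dx":0,"dy":0,"dz":-0.124,"turn":0},{"grip":-1,"dx":0,"dy":0,"dz":-0.124,"turn":0},{"grip":-1,"dx":0,"dy":0,"dz":-0.124,"turn":0}]}}

```text
time: 30.05
ee_pos: [0.6103, -0.1493, 0.1001]
ee_rot: [0.0, 0.051, 0.999, -0.0]
contact_force: [-0.1, -1.1, -0.9]
opening: 0.0236
gripper_force: 25.0
```

>>> {"op": "arm_command", "data": {"motion": [{"grip":-1,"dx":0,"dy":0,"dz":-0.006,"turn":0},{"grip":-1,"dx":0,"dy":0,"dz":-0.006,"turn":0}]}}

```text
time: 30.25
ee_pos: [0.6112, -0.1489, 0.0972]
ee_rot: [0.001, 0.051, 0.999, -0.0]
contact_force: [0.3, -0.5, 2.4]
opening: 0.0238
gripper_force: 25.0
```

Contact. Release, lift, and go over bar 2.

>>> {"op": "arm_command", "data": {"motion": [{"grip":-0.3,"dx":0,"dy":0,"dz":0,"turn":0},{"grip":-0.15,"dx":0,"dy":0,"dz":0,"turn":0},{"grip":0,"dx":0,"dy":0,"dz":0,"turn":0},{"grip":0,"dx":0,"dy":0,"dz":0.08,"turn":0},{"grip":0,"dx":0,"dy":0,"dz":0.18,"turn":0},{"grip":0,"dx":0,"dy":0,"dz":0.28,"turn":0},{"grip":0,"dx":-0.08,"dy":0.01,"dz":0.28,"turn":0.02},{"grip":0,"dx":-0.18,"dy":0.02,"dz":0.28,"turn":0.04},{"grip":0,"dx":-0.26,"dy":0.034,"dz":0.28,"turn":0.06},{"grip":0,"dx":-0.28,"dy":0.034,"dz":0.28,"turn":0.073}]}}

```text
time: 31.25
ee_pos: [0.4654, -0.1306, 0.2363]
ee_rot: [-0.002, -0.181, 0.984, -0.0]
contact_force: [1.2, 0.9, -0.2]
opening: 0.0471
gripper_force: 0.0
```

>>> {"op": "arm_command", "data": {"motion": [{"grip":0,"dx":0,"dy":0,"dz":0,"turn":0},{"grip":0,"dx":0,"dy":0,"dz":0,"turn":0}]}}

```text
time: 31.45
ee_pos: [0.4714, -0.1316, 0.2366]
ee_rot: [0.001, -0.177, 0.984, -0.0]
contact_force: [0.8, 0.1, 0.6]
opening: 0.0469
gripper_force: 0.0
```

Run:
```python
from h import *
pose();g=grab('wrist','w13.png');wood(g,.024);print('at beam height');wood(g,.104)
```

```text
TCP [ 471.4 -131.6  236.6] ydir 110.4 q7 1.86 t 31.45 open 46.9
px [248, 96, 21, 107, 2094] c [ 448.4 -131.7] mean [ 446.1 -132.5] d [129.  24.] a 20.8
px [0, 145, 33, 56, 947] c [ 581.6 -414.2] mean [ 580.7 -412.4] d [72. 28.] a -7.2
px [331, 145, 50, 100, 1799] c [459.    2.4] mean [456.6   2.1] d [129.  24.] a 5.5
px [51, 174, 37, 53, 927] c [ 591.5 -337.7] mean [ 590.8 -337.3] d [71. 24.] a -12.5
px [201, 244, 27, 46, 509] c [ 615.9 -136.9] mean [ 610.8 -134.5] d [69. 19.] a -5.9
at beam height
px [248, 96, 21, 107, 2094] c [ 439.1 -136.7] mean [ 437.4 -137.3] d [102.  19.] a 20.8
px [0, 145, 33, 56, 947] c [ 544.9 -360.8] mean [ 544.1 -359.4] d [57. 22.] a -7.2
px [331, 145, 50, 100, 1799] c [447.6 -30.3] mean [445.7 -30.5] d [102.  19.] a 5.5
px [51, 174, 37, 53, 927] c [ 552.7 -300.1] mean [ 552.1 -299.8] d [56. 19.] a -12.5
px [201, 244, 27, 46, 509] c [ 572.  -140.8] mean [ 568.  -138.9] d [55. 15.] a -5.9
```

>>> {"op": "arm_command", "data": {"motion": [{"grip":0,"dx":-0.046,"dy":0,"dz":-0.1,"turn":0.001},{"grip":0,"dx":-0.046,"dy":0,"dz":-0.2,"turn":0.001},{"grip":0,"dx":-0.046,"dy":0,"dz":-0.3,"turn":0.001},{"grip":0,"dx":-0.046,"dy":0,"dz":-0.39,"turn":0.001},{"grip":0,"dx":-0.046,"dy":0,"dz":-0.435,"turn":0.001},{"grip":0,"dx":-0.046,"dy":0,"dz":-0.435,"turn":0.001},{"grip":0,"dx":-0.046,"dy":0,"dz":-0.435,"turn":0.001}]}}

```text
time: 32.2
ee_pos: [0.4485, -0.1309, 0.0186]
ee_rot: [0.0, -0.181, 0.983, 0.0]
contact_force: [-0.1, 0.6, -0.8]
opening: 0.0471
gripper_force: 0.0
```

>>> {"op": "arm_command", "data": {"motion": [{"grip":-1,"dx":0,"dy":0,"dz":0,"turn":0},{"grip":-1,"dx":0,"dy":0,"dz":0,"turn":0},{"grip":-1,"dx":0,"dy":0,"dz":0,"turn":0},{"grip":-1,"dx":0,"dy":0,"dz":0,"turn":0},{"grip":-1,"dx":0,"dy":0,"dz":0,"turn":0},{"grip":-1,"dx":0,"dy":0,"dz":0,"turn":0}]}}

```text
time: 32.8
ee_pos: [0.4482, -0.1317, 0.0199]
ee_rot: [0.001, -0.181, 0.983, -0.001]
contact_force: [-0.3, -0.0, 6.8]
opening: 0.0237
gripper_force: 25.0
```

>>> {"op": "arm_command", "data": {"motion": [{"grip":-1,"dx":0,"dy":0,"dz":0.08,"turn":0},{"grip":-1,"dx":0,"dy":0,"dz":0.17,"turn":0},{"grip":-1,"dx":0,"dy":0,"dz":0.27,"turn":0},{"grip":-1,"dx":0.08,"dy":0.03,"dz":0.29,"turn":-0.02},{"grip":-1,"dx":0.16,"dy":0.06,"dz":0.29,"turn":-0.04},{"grip":-1,"dx":0.25,"dy":0.09,"dz":0.29,"turn":-0.06},{"grip":-1,"dx":0.335,"dy":0.105,"dz":0.29,"turn":-0.0737},{"grip":-1,"dx":0.335,"dy":0.105,"dz":0.29,"turn":-0.0737},{"grip":-1,"dx":0.335,"dy":0.105,"dz":0.29,"turn":-0.0737},{"grip":-1,"dx":0.335,"dy":0.105,"dz":0.29,"turn":-0.0737}]}}

```text
time: 33.8
ee_pos: [0.6131, -0.0795, 0.1635]
ee_rot: [-0.001, 0.049, 0.999, -0.0]
contact_force: [-1.0, -0.2, -0.7]
opening: 0.0235
gripper_force: 25.0
```

>>> {"op": "arm_command", "data": {"motion": [{"grip":-1,"dx":0,"dy":0,"dz":-0.06,"turn":0},{"grip":-1,"dx":0,"dy":0,"dz":-0.11,"turn":0},{"grip":-1,"dx":0,"dy":0,"dz":-0.122,"turn":0},{"grip":-1,"dx":0,"dy":0,"dz":-0.122,"turn":0},{"grip":-1,"dx":0,"dy":0,"dz":-0.122,"turn":0}]}}

```text
time: 34.3
ee_pos: [0.6153, -0.0791, 0.104]
ee_rot: [0.001, 0.05, 0.999, -0.0]
contact_force: [0.5, 0.5, 0.2]
opening: 0.0234
gripper_force: 25.0
```

>>> {"op": "arm_command", "data": {"motion": [{"grip":-1,"dx":0,"dy":0,"dz":-0.005,"turn":0},{"grip":-1,"dx":0,"dy":0,"dz":-0.009,"turn":0},{"grip":-1,"dx":0,"dy":0,"dz":-0.009,"turn":0}]}}

```text
time: 34.6
ee_pos: [0.6157, -0.0789, 0.0999]
ee_rot: [0.001, 0.049, 0.999, -0.0]
contact_force: [-1.6, 0.2, 5.7]
opening: 0.0236
gripper_force: 25.0
```

>>> {"op": "arm_command", "data": {"motion": [{"grip":-0.3,"dx":0,"dy":0,"dz":0,"turn":0},{"grip":-0.15,"dx":0,"dy":0,"dz":0,"turn":0},{"grip":0,"dx":0,"dy":0,"dz":0,"turn":0},{"grip":0,"dx":0,"dy":0,"dz":0.08,"turn":0},{"grip":0,"dx":0,"dy":0,"dz":0.18,"turn":0},{"grip":0,"dx":0,"dy":0,"dz":0.28,"turn":0},{"grip":0,"dx":-0.08,"dy":0.05,"dz":0.28,"turn":0.02},{"grip":0,"dx":-0.16,"dy":0.1,"dz":0.28,"turn":0.032},{"grip":0,"dx":-0.24,"dy":0.15,"dz":0.28,"turn":0.032},{"grip":0,"dx":-0.275,"dy":0.163,"dz":0.28,"turn":0.032}]}}

```text
time: 35.6
ee_pos: [0.4736, 0.0053, 0.2385]
ee_rot: [-0.001, -0.053, 0.999, 0.0]
contact_force: [0.8, 0.3, 0.1]
opening: 0.0471
gripper_force: 0.0
```

>>> {"op": "arm_command", "data": {"motion": [{"grip":0,"dx":0,"dy":0,"dz":0,"turn":0},{"grip":0,"dx":0,"dy":0,"dz":0,"turn":0}]}}

```text
time: 35.8
ee_pos: [0.4783, 0.0023, 0.2387]
ee_rot: [0.001, -0.051, 0.999, -0.0]
contact_force: [0.5, 0.0, -0.2]
opening: 0.0468
gripper_force: 0.0
```

Run:
```python
from h import *
pose();g=grab('wrist','w14.png');wood(g,.024);print('at beam height');wood(g,.104)
```

```text
TCP [478.3   2.3 238.7] ydir 95.9 q7 1.36 t 35.8 open 46.8
px [244, 98, 21, 107, 2046] c [459.1   2.5] mean [457.2   2.7] d [129.  24.] a 5.6
px [436, 100, 20, 104, 1820] c [434.  240.3] mean [431.6 239.6] d [129.  24.] a 13.4
px [96, 229, 24, 26, 516] c [ 597.9 -178.2] mean [ 596.6 -178.5] d [37. 29.] a -6.5
at beam height
px [244, 98, 21, 107, 2046] c [448.3   1.1] mean [446.7   1.2] d [103.  19.] a 5.6
px [436, 100, 20, 104, 1820] c [428.4 190. ] mean [426.4 189.4] d [102.  19.] a 13.4
px [96, 229, 24, 26, 516] c [ 558.6 -142.5] mean [ 557.5 -142.7] d [30. 23.] a -6.5
```

>>> {"op": "arm_command", "data": {"motion": [{"grip":0,"dx":-0.038,"dy":0,"dz":-0.1,"turn":0},{"grip":0,"dx":-0.038,"dy":0,"dz":-0.2,"turn":0},{"grip":0,"dx":-0.038,"dy":0,"dz":-0.3,"turn":0},{"grip":0,"dx":-0.038,"dy":0,"dz":-0.39,"turn":0},{"grip":0,"dx":-0.038,"dy":0,"dz":-0.439,"turn":0},{"grip":0,"dx":-0.038,"dy":0,"dz":-0.439,"turn":0},{"grip":0,"dx":-0.038,"dy":0,"dz":-0.439,"turn":0}]}}

```text
time: 36.55
ee_pos: [0.4593, 0.0025, 0.0185]
ee_rot: [-0.0, -0.051, 0.999, -0.0]
contact_force: [0.5, 0.0, -0.0]
opening: 0.0471
gripper_force: 0.0
```

>>> {"op": "arm_command", "data": {"motion": [{"grip":-1,"dx":0,"dy":0,"dz":0,"turn":0},{"grip":-1,"dx":0,"dy":0,"dz":0,"turn":0},{"grip":-1,"dx":0,"dy":0,"dz":0,"turn":0},{"grip":-1,"dx":0,"dy":0,"dz":0,"turn":0},{"grip":-1,"dx":0,"dy":0,"dz":0,"turn":0},{"grip":-1,"dx":0,"dy":0,"dz":0,"turn":0}]}}

```text
time: 37.15
ee_pos: [0.4594, 0.0025, 0.0199]
ee_rot: [0.001, -0.051, 0.999, -0.0]
contact_force: [0.4, -0.6, 7.6]
opening: 0.0236
gripper_force: 25.0
```

>>> {"op": "arm_command", "data": {"motion": [{"grip":-1,"dx":0,"dy":0,"dz":0.08,"turn":0},{"grip":-1,"dx":0,"dy":0,"dz":0.17,"turn":0},{"grip":-1,"dx":0,"dy":0,"dz":0.27,"turn":0},{"grip":-1,"dx":0.08,"dy":-0.01,"dz":0.29,"turn":-0.02},{"grip":-1,"dx":0.17,"dy":-0.02,"dz":0.29,"turn":-0.032},{"grip":-1,"dx":0.26,"dy":-0.024,"dz":0.29,"turn":-0.032},{"grip":-1,"dx":0.326,"dy":-0.024,"dz":0.29,"turn":-0.032},{"grip":-1,"dx":0.326,"dy":-0.024,"dz":0.29,"turn":-0.032},{"grip":-1,"dx":0.326,"dy":-0.024,"dz":0.29,"turn":-0.032},{"grip":-1,"dx":0.326,"dy":-0.024,"dz":0.29,"turn":-0.032}]}}

```text
time: 38.15
ee_pos: [0.6198, -0.0093, 0.1637]
ee_rot: [-0.001, 0.049, 0.999, -0.0]
contact_force: [0.3, -0.2, -0.1]
opening: 0.0236
gripper_force: 25.0
```

>>> {"op": "arm_command", "data": {"motion": [{"grip":-1,"dx":0,"dy":0,"dz":-0.06,"turn":0},{"grip":-1,"dx":0,"dy":0,"dz":-0.11,"turn":0},{"grip":-1,"dx":0,"dy":0,"dz":-0.122,"turn":0},{"grip":-1,"dx":0,"dy":0,"dz":-0.127,"turn":0},{"grip":-1,"dx":0,"dy":0,"dz":-0.13,"turn":0},{"grip":-1,"dx":0,"dy":0,"dz":-0.13,"turn":0}]}}

```text
time: 38.75
ee_pos: [0.622, -0.0092, 0.1001]
ee_rot: [0.001, 0.049, 0.999, 0.0]
contact_force: [0.5, -0.2, -0.6]
opening: 0.0237
gripper_force: 25.0
```

>>> {"op": "arm_command", "data": {"motion": [{"grip":-1,"dx":0,"dy":0,"dz":-0.004,"turn":0},{"grip":-0.3,"dx":0,"dy":0,"dz":-0.004,"turn":0},{"grip":-0.15,"dx":0,"dy":0,"dz":-0.004,"turn":0},{"grip":0,"dx":0,"dy":0,"dz":-0.004,"turn":0},{"grip":0,"dx":0,"dy":0,"dz":0.08,"turn":0},{"grip":0,"dx":0,"dy":0,"dz":0.18,"turn":0},{"grip":0,"dx":0,"dy":0,"dz":0.276,"turn":0}]}}

```text
time: 39.45
ee_pos: [0.6211, -0.0092, 0.2381]
ee_rot: [-0.0, 0.049, 0.999, 0.0]
contact_force: [0.5, -0.2, -1.1]
opening: 0.047
gripper_force: 0.0
```

>>> {"op": "arm_command", "data": {"motion": [{"grip":0,"dx":-0.338,"dy":0.499,"dz":0,"turn":0.053},{"grip":0,"dx":-0.338,"dy":0.499,"dz":0,"turn":0.053},{"grip":0,"dx":-0.338,"dy":0.499,"dz":0,"turn":0.053},{"grip":0,"dx":-0.338,"dy":0.499,"dz":0,"turn":0.053},{"grip":0,"dx":-0.338,"dy":0.499,"dz":0,"turn":0.053},{"grip":0,"dx":-0.338,"dy":0.499,"dz":0,"turn":0.053},{"grip":0,"dx":-0.338,"dy":0.499,"dz":0,"turn":0.053},{"grip":0,"dx":-0.338,"dy":0.499,"dz":0,"turn":0.053},{"grip":0,"dx":-0.338,"dy":0.499,"dz":0,"turn":0.053}]}}

```text
time: 40.35
ee_pos: [0.4533, 0.239, 0.2366]
ee_rot: [0.0, -0.116, 0.993, -0.0]
contact_force: [-0.1, -1.4, -0.4]
opening: 0.0468
gripper_force: 0.0
```

Run:
```python
from h import *
pose();g=grab('wrist','w15.png');wood(g,.024)
```

```text
TCP [453.3 239.  236.6] ydir 103.3 q7 0.97 t 40.35 open 46.8
px [248, 99, 20, 107, 2047] c [433.8 241.2] mean [431.1 240.2] d [129.  23.] a 13.1
px [0, 223, 20, 62, 779] c [646.9 -63.6] mean [636.7 -60.2] d [89. 28.] a -5.7
```

>>> {"op": "arm_command", "data": {"motion": [{"grip":0,"dx":-0.039,"dy":0.004,"dz":-0.1,"turn":0},{"grip":0,"dx":-0.039,"dy":0.004,"dz":-0.2,"turn":0},{"grip":0,"dx":-0.039,"dy":0.004,"dz":-0.3,"turn":0},{"grip":0,"dx":-0.039,"dy":0.004,"dz":-0.39,"turn":0},{"grip":0,"dx":-0.039,"dy":0.004,"dz":-0.436,"turn":0},{"grip":0,"dx":-0.039,"dy":0.004,"dz":-0.436,"turn":0},{"grip":0,"dx":-0.039,"dy":0.004,"dz":-0.436,"turn":0}]}}

```text
time: 41.1
ee_pos: [0.4337, 0.2415, 0.0189]
ee_rot: [-0.0, -0.116, 0.993, -0.0]
contact_force: [-0.5, -0.0, 0.2]
opening: 0.0469
gripper_force: 0.0
```

>>> {"op": "arm_command", "data": {"motion": [{"grip":-1,"dx":0,"dy":0,"dz":0,"turn":0},{"grip":-1,"dx":0,"dy":0,"dz":0,"turn":0},{"grip":-1,"dx":0,"dy":0,"dz":0,"turn":0},{"grip":-1,"dx":0,"dy":0,"dz":0,"turn":0},{"grip":-1,"dx":0,"dy":0,"dz":0,"turn":0},{"grip":-1,"dx":0,"dy":0,"dz":0,"turn":0}]}}

```text
time: 41.7
ee_pos: [0.4339, 0.2422, 0.0199]
ee_rot: [0.001, -0.117, 0.993, 0.0]
contact_force: [-0.1, -1.5, 6.1]
opening: 0.0236
gripper_force: 25.0
```

>>> {"op": "arm_command", "data": {"motion": [{"grip":-1,"dx":0,"dy":0,"dz":0.08,"turn":0},{"grip":-1,"dx":0,"dy":0,"dz":0.17,"turn":0},{"grip":-1,"dx":0,"dy":0,"dz":0.27,"turn":0},{"grip":-1,"dx":0.06,"dy":-0.06,"dz":0.29,"turn":-0.02},{"grip":-1,"dx":0.13,"dy":-0.12,"dz":0.29,"turn":-0.04},{"grip":-1,"dx":0.2,"dy":-0.18,"dz":0.29,"turn":-0.053},{"grip":-1,"dx":0.27,"dy":-0.25,"dz":0.29,"turn":-0.053},{"grip":-1,"dx":0.34,"dy":-0.31,"dz":0.29,"turn":-0.053},{"grip":-1,"dx":0.391,"dy":-0.364,"dz":0.29,"turn":-0.053},{"grip":-1,"dx":0.391,"dy":-0.364,"dz":0.29,"turn":-0.053}]}}

```text
time: 42.7
ee_pos: [0.6318, 0.0533, 0.1632]
ee_rot: [0.001, 0.054, 0.999, -0.002]
contact_force: [-0.1, -0.6, -0.4]
opening: 0.0236
gripper_force: 25.0
```

>>> {"op": "arm_command", "data": {"motion": [{"grip":-1,"dx":0,"dy":0,"dz":0,"turn":0},{"grip":-1,"dx":0,"dy":0,"dz":-0.06,"turn":0},{"grip":-1,"dx":0,"dy":0,"dz":-0.11,"turn":0},{"grip":-1,"dx":0,"dy":0,"dz":-0.122,"turn":0},{"grip":-1,"dx":0,"dy":0,"dz":-0.128,"turn":0},{"grip":-1,"dx":0,"dy":0,"dz":-0.131,"turn":0},{"grip":-1,"dx":0,"dy":0,"dz":-0.131,"turn":0}]}}

```text
time: 43.4
ee_pos: [0.628, 0.0617, 0.1001]
ee_rot: [0.0, 0.048, 0.999, 0.0]
contact_force: [0.8, 0.4, 0.5]
opening: 0.0232
gripper_force: 25.0
```

>>> {"op": "arm_command", "data": {"motion": [{"grip":-1,"dx":0,"dy":0,"dz":-0.003,"turn":0},{"grip":-0.3,"dx":0,"dy":0,"dz":-0.003,"turn":0},{"grip":-0.15,"dx":0,"dy":0,"dz":-0.003,"turn":0},{"grip":0,"dx":0,"dy":0,"dz":-0.003,"turn":0},{"grip":0,"dx":0,"dy":0,"dz":0.08,"turn":0},{"grip":0,"dx":0,"dy":0,"dz":0.18,"turn":0},{"grip":0,"dx":0,"dy":0,"dz":0.28,"turn":0},{"grip":0,"dx":-0.05,"dy":-0.08,"dz":0.34,"turn":0},{"grip":0,"dx":-0.05,"dy":-0.16,"dz":0.4,"turn":0},{"grip":0,"dx":-0.05,"dy":-0.18,"dz":0.4,"turn":0}]}}

```text
time: 44.4
ee_pos: [0.6051, -0.0346, 0.3024]
ee_rot: [0.004, 0.052, 0.999, -0.002]
contact_force: [0.8, -0.8, -0.5]
opening: 0.0469
gripper_force: 0.0
```

>>> {"op": "arm_command", "data": {"motion": [{"grip":0,"dx":0,"dy":0,"dz":0,"turn":0},{"grip":0,"dx":0,"dy":0,"dz":0,"turn":0},{"grip":0,"dx":0,"dy":0,"dz":0,"turn":0}]}}

```text
time: 44.7
ee_pos: [0.6028, -0.0273, 0.2968]
ee_rot: [-0.001, 0.048, 0.999, 0.001]
contact_force: [-0.4, 0.0, -0.2]
opening: 0.0472
gripper_force: 0.0
```

Run:
```python
from h import *
pose();g=grab('wrist','w16.png');wood(g,.104,lo=(14,50,60))
print('beam c px',proj(g,[[.619,-.044,.08]]))
f=grab('side','d4.png');wood(f,.092,lo=(10,60,110),hi=(24,190,255),mina=120)
```

```text
TCP [602.8 -27.3 296.8] ydir 84.5 q7 1.25 t 44.7 open 47.2
px [19, 6, 20, 82, 1010] c [ 436.2 -261.2] mean [ 435.4 -261.7] d [87. 17.] a -7.1
px [198, 130, 25, 109, 2138] c [614.2 -77.2] mean [606.5 -75.5] d [131.  27.] a -5.7
px [259, 130, 27, 109, 2212] c [621.2  -5.4] mean [619.1  -8. ] d [131.  31.] a -5.2
px [314, 131, 52, 107, 2273] c [628.9  75.3] mean [623.4  63.8] d [129.  59.] a -5.5
px [138, 132, 31, 107, 2566] c [ 608.8 -144.5] mean [ 606.7 -144.8] d [129.  31.] a -5.5
px [0, 151, 68, 58, 3214] c [ 584.5 -295.5] mean [ 588.4 -294.6] d [90. 70.] a 82.6
px [458, 340, 25, 25, 418] c [894.3 257.4] mean [890.8 260.6] d [43. 35.] a -4.8
px [178, 348, 150, 14, 1241] c [857.5 -51.1] mean [862.9 -28.8] d [208.  23.] a 84.3
beam c px [[239.81256399 182.94370297]]
px [459, 0, 53, 13, 521] c [ -194.5 -1597.2] mean [ -192.6 -1612.5] d [287. 140.] a 19.7
px [391, 30, 30, 76, 666] c [ 152.9 -896.9] mean [ 119.9 -797.2] d [596. 103.] a -83.9
px [0, 54, 209, 283, 17310] c [1022.4   -3.1] mean [998.3  88.4] d [1215.  276.] a 90.0
px [480, 64, 32, 138, 1536] c [-181.8 -618.1] mean [-205.9 -669.1] d [830. 110.] a 86.4
px [184, 105, 96, 101, 2910] c [ 611. -165.] mean [ 616.1 -106.3] d [493. 139.] a 84.4
px [292, 143, 29, 12, 126] c [ 404.2 -231.8] mean [ 403.2 -231.8] d [99. 20.] a -7.6
px [253, 296, 37, 33, 134] c [340.6 356.8] mean [342.4 357.8] d [83. 81.] a 18.9
```

View pics/w16.png

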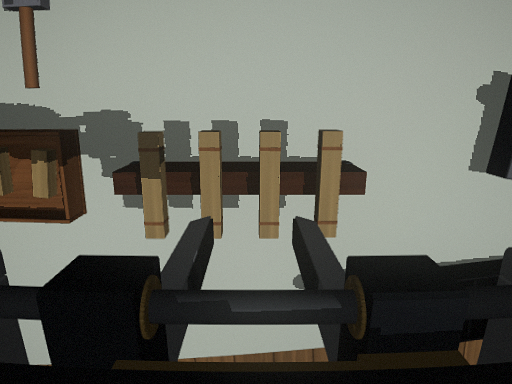

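The picture shows four bars square across the beam (columns 152, 210, 270, 329), well spaced, and both blocks in the crate. Now the handle.

>>> {"op": "arm_command", "data": {"motion": [{"grip":0.4,"dx":-0.098,"dy":0.834,"dz":-0.1,"turn":-0.02},{"grip":0.4,"dx":-0.098,"dy":0.834,"dz":-0.1,"turn":-0.02},{"grip":0.4,"dx":-0.098,"dy":0.834,"dz":-0.1,"turn":-0.02},{"grip":0.4,"dx":-0.098,"dy":0.834,"dz":-0.1,"turn":-0.02},{"grip":0.4,"dx":-0.098,"dy":0.834,"dz":-0.1,"turn":-0.02},{"grip":0.4,"dx":-0.098,"dy":0.834,"dz":-0.1,"turn":-0.02},{"grip":0.4,"dx":-0.098,"dy":0.834,"dz":-0.1,"turn":-0.02},{"grip":0.4,"dx":-0.098,"dy":0.834,"dz":-0.1,"turn":-0.02},{"grip":0.4,"dx":-0.098,"dy":0.834,"dz":-0.1,"turn":-0.02},{"grip":0.4,"dx":-0.098,"dy":0.834,"dz":-0.1,"turn":-0.02}]}}

```text
time: 45.8
ee_pos: [0.5503, 0.3935, 0.2466]
ee_rot: [-0.002, 0.108, 0.994, 0.001]
contact_force: [0.6, 0.5, -0.4]
opening: 0.0655
gripper_force: 0.0
```

>>> {"op": "arm_command", "data": {"motion": [{"grip":0.4,"dx":0,"dy":0,"dz":0,"turn":0},{"grip":0.4,"dx":0,"dy":0,"dz":0,"turn":0}]}}

```text
time: 46.0
ee_pos: [0.555, 0.3856, 0.248]
ee_rot: [0.0, 0.113, 0.994, -0.001]
contact_force: [0.5, -0.3, 0.2]
opening: 0.0656
gripper_force: 0.0
```

Run:
```python
from h import *
pose();g=grab('wrist')
c=cv2.HoughCircles(cv2.cvtColor(g['image'],cv2.COLOR_BGR2GRAY),cv2.HOUGH_GRADIENT,1,15,param1=80,param2=15,minRadius=11,maxRadius=20)
for x in c[0]:print(x,ray(g,[x[:2]],.098)[0].round(3))
```

```text
TCP [555.  385.6 248. ] ydir 77.1 q7 0.46 t 46.0 open 65.6
[256.5 175.5  13.6] [0.551 0.391 0.098]
[158.5  13.5  18.3] [0.379 0.336 0.098]
```

>>> {"op": "arm_command", "data": {"motion": [{"grip":0.4,"dx":-0.003,"dy":0.002,"dz":-0.1,"turn":0},{"grip":0.4,"dx":-0.003,"dy":0.002,"dz":-0.2,"turn":0},{"grip":0.4,"dx":-0.003,"dy":0.002,"dz":-0.286,"turn":0},{"grip":0.4,"dx":-0.003,"dy":0.002,"dz":-0.286,"turn":0},{"grip":-1,"dx":-0.003,"dy":0.002,"dz":-0.286,"turn":0},{"grip":-1,"dx":-0.003,"dy":0.002,"dz":-0.286,"turn":0},{"grip":-1,"dx":-0.003,"dy":0.002,"dz":-0.286,"turn":0},{"grip":-1,"dx":-0.003,"dy":0.002,"dz":-0.286,"turn":0},{"grip":-1,"dx":-0.003,"dy":0.002,"dz":-0.286,"turn":0},{"grip":-1,"dx":-0.003,"dy":0.002,"dz":-0.286,"turn":0}], "force": 10}}

```text
time: 47.05
ee_pos: [0.5535, 0.3891, 0.1064]
ee_rot: [0.001, 0.112, 0.994, 0.001]
contact_force: [0.1, 1.0, 4.5]
opening: 0.0267
gripper_force: 10.0
```

>>> {"op": "arm_command", "data": {"motion": [{"grip":-1,"dx":0.018,"dy":-0.004,"dz":0.009,"turn":0},{"grip":-1,"dx":0.037,"dy":-0.0085,"dz":0.016,"turn":0},{"grip":-1,"dx":0.0565,"dy":-0.013,"dz":0.021,"turn":0},{"grip":-1,"dx":0.077,"dy":-0.018,"dz":0.0225,"turn":0},{"grip":-1,"dx":0.097,"dy":-0.0225,"dz":0.021,"turn":0},{"grip":-1,"dx":0.117,"dy":-0.027,"dz":0.016,"turn":0},{"grip":-1,"dx":0.136,"dy":-0.031,"dz":0.0085,"turn":0},{"grip":-1,"dx":0.148,"dy":-0.034,"dz":0.002,"turn":0},{"grip":-1,"dx":0.148,"dy":-0.034,"dz":0.002,"turn":0}]}}

```text
time: 47.95
ee_pos: [0.6333, 0.3708, 0.1088]
ee_rot: [0.005, 0.114, 0.994, 0.002]
contact_force: [4.3, 0.4, 6.6]
opening: 0.0271
gripper_force: 10.6
```

>>> {"op": "arm_command", "data": {"motion": [{"grip":0.4,"dx":0,"dy":0,"dz":0,"turn":0},{"grip":0.4,"dx":0,"dy":0,"dz":0,"turn":0},{"grip":0.4,"dx":0,"dy":0,"dz":0,"turn":0},{"grip":0.4,"dx":0,"dy":0,"dz":0.1,"turn":0},{"grip":0.4,"dx":0,"dy":0,"dz":0.2,"turn":0},{"grip":0.4,"dx":0,"dy":0,"dz":0.25,"turn":0},{"grip":0.4,"dx":0,"dy":0,"dz":0.25,"turn":0},{"grip":0.4,"dx":0,"dy":0,"dz":0.25,"turn":0}]}}

```text
time: 48.75
ee_pos: [0.6265, 0.3708, 0.231]
ee_rot: [-0.0, 0.112, 0.994, -0.0]
contact_force: [-1.3, 0.3, -0.5]
opening: 0.066
gripper_force: 0.0
```

Run:
```python
from h import *
pose();g=grab('wrist')
c=cv2.HoughCircles(cv2.cvtColor(g['image'],cv2.COLOR_BGR2GRAY),cv2.HOUGH_GRADIENT,1,15,param1=80,param2=15,minRadius=11,maxRadius=20)
for x in c[0]:print(x,ray(g,[x[:2]],.098)[0].round(3))
f=grab('side')
a=cv2.cvtColor(cv2.imread('pics/d4.png'),cv2.COLOR_BGR2GRAY);b=cv2.cvtColor(f['image'],cv2.COLOR_BGR2GRAY)
print('change in beam/crate area',cv2.absdiff(a,b)[105:230,190:300].mean())
wood(f,.092,lo=(15,60,110),hi=(26,190,255),mina=60)
```

```text
TCP [626.5 370.8 231. ] ydir 77.2 q7 0.55 t 48.75 open 66.0
[253.5 186.5  15. ] [0.629 0.371 0.098]
[443.5 207.5  13.8] [0.694 0.557 0.098]
[471.5 134.5  15. ] [0.626 0.591 0.098]
[307.5 170.5  16.1] [0.625 0.426 0.098]
change in beam/crate area 28.38530909090909
px [408, 0, 104, 202, 8133] c [ -36.1 -969.9] mean [ -96.1 -989.3] d [1514.  446.] a 86.4
px [139, 82, 60, 70, 848] c [ 917.2 -262. ] mean [ 908.7 -225.1] d [427.  64.] a -89.9
px [250, 117, 29, 23, 377] c [ 561.  -288.9] mean [ 562.3 -289.8] d [111.  78.] a 81.6
px [0, 129, 112, 208, 10884] c [1022.5  259.4] mean [1004.8  271.5] d [690. 276.] a -90.0
px [184, 141, 72, 62, 1992] c [621.7 -54.7] mean [628.8 -53.4] d [273. 138.] a 84.8
```

```bash
python3 -c "
from cell import job
print(job.sign_off())"
```

```text
the job is handed in; nothing more can be done
None
```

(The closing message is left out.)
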